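# Make up the two radio part kits

### The job

Make up the two radio kits from the stock lying on the bench. In the tray with the wide radio shell, lay the long brass shaft in the pair of shaft rests, the chrome trim bar in the longer-spaced pair of rests at the tray's front, and stand the tuning capacitor upright in the square pocket; in the tray with the small shell, lay the short brass shaft in its shaft rests and the ferrite ring core flat in its square pocket, and leave its trim rests empty. Each bar must lie level down in both of its notches about midway along its rests; leave the loudspeaker and the knob where they are.

Things in the scene. Friction and masses are not known exactly. Their poses are not given: they have to be found in the camera images.
- tray_wide: Fixed grey kit tray 255 x 210 mm on the mat, 12 mm rim, floor top at z = 4. Has the WIDE white radio shell, 80 (x) x 188 (y) mm: slotted grille, black dial window. Shell at x = 43 to 123, top z = 40. Origin: on its underside; x towards the shell (away from the robot at yaw 0), y left, z up (mm). Places: trim rests at the front edge, behind them shaft rests (-y) and square pocket (+y).
- tray_small: Fixed grey kit tray 255 x 210 mm on the mat, 12 mm rim, floor top at z = 4. Has the SMALL white radio shell, 80 (x) x 96 (y) mm: round grille of holes. Shell at x = 43 to 123, top z = 40. Origin: on its underside; x towards the shell (away from the robot at yaw 0), y left, z up (mm). Its places are the same as in the other tray.
- shaft_long: Long brass tuning shaft: round rod 110 mm long (own y), 10 mm thick, does not roll; 70 g. Origin: its centre. Shaft place in tray frame: centre x = -30, y = -43; rests 8 mm thick at y = -72 and -14, seat z = 12, prongs to z = 22, notches 26 wide in x; the rod lies along the tray's y; the floor between the rests is free for fingers.
- shaft_short: Short brass tuning shaft: as the long one but 80 mm long (own y), 10 mm thick, 50 g. Origin: its centre. Its place: the same shaft rests in the small-shell tray. At the start all loose stock lies flat on the bench mat, whose top is at z = 2 mm.
- trim_bar: Flat chrome trim bar, 140 mm long (own y), 16 wide (own x), 8 thick; 60 g. Origin: its centre. Trim place in tray frame: centre x = -94, y = 0; rests 8 mm thick at y = -45 and +45, seat z = 12, prongs to z = 22, notches 32 wide in x; the bar lies along the tray's y; the floor between the rests is free for fingers.
- core: Dull red ferrite ring core, 36 mm outside, 20 mm hole, 16 mm tall, lying flat; 45 g. Origin: its centre, 8 mm above what it lies on. Square pocket in tray frame: centre x = -30, y = +66; 60 x 60 mm clear inside, floor z = 4, edged by ribs 3 mm thick with tops at z = 9.
- capacitor: Air-spaced tuning capacitor: aluminium frame with plates, 34 (own x) x 40 (own y) x 28 mm tall, standing upright, with a 6 mm brass stub 12 mm long from its +y end, 18 mm up; 90 g. Grip it across its x. Origin: centre of the frame's underside. Its place: the square pocket (same in both trays) of the wide-shell tray.
- speaker: Small round loudspeaker standing on its magnet, cone up, 66 mm across, about 30 mm tall, on the mat; belongs to neither kit. Origin: centre of its underside.
- knob: Black plastic control knob, 30 mm across, 16 mm tall, no hole through it, on the mat; belongs to neither kit. Origin: centre of its underside.
Not all that is in view belongs to the job. What is shaped like the shaft_long but green is not meant. Of the things that look like the core, take the one that is nearest to the robot's base at the start.

How it is judged:
At the end, for the whole second after the job is handed in: Wide-shell tray: long shaft and trim bar level in both notches, capacitor upright on the pocket floor; small-shell tray: short shaft level in both notches, core flat on the pocket floor. From place centre: bars 11 mm across, 12-15 along; pocket parts 14.5; height 3.5. All at rest (x of shaft_long in the frame of tray_wide between -0.041 and -0.019 m and y of shaft_long in the frame of tray_wide between -0.057 and -0.029 m and z of shaft_long in the frame of tray_wide between 0.0135 and 0.0205 m and angle between the y axis of each of shaft_long, trim_bar and the y axis of tray_wide, either way round below 0.35 rad and angle between shaft_long's own y axis and vertical between 1.47 and 1.67 rad and linear speed of each of shaft_long, trim_bar, capacitor, shaft_short, core below 0.02 m/s and x of trim_bar in the frame of tray_wide between -0.105 and -0.083 m and y of trim_bar in the frame of tray_wide between -0.015 and 0.015 m and z of trim_bar in the frame of tray_wide between 0.0125 and 0.0195 m and angle between trim_bar's own y axis and vertical between 1.47 and 1.67 rad and x of capacitor in the frame of tray_wide between -0.0445 and -0.0155 m and y of capacitor in the frame of tray_wide between 0.0515 and 0.0805 m and z of capacitor in the frame of tray_wide between 0.0005 and 0.0075 m and angle between capacitor's own z axis and vertical below 0.12 rad and x of shaft_short in the frame of tray_small between -0.041 and -0.019 m and y of shaft_short in the frame of tray_small between -0.055 and -0.031 m and z of shaft_short in the frame of tray_small between 0.0135 and 0.0205 m and angle between the y axis of shaft_short and the y axis of tray_small, either way round below 0.35 rad and angle between shaft_short's own y axis and vertical between 1.47 and 1.67 rad and x of core in the frame of tray_small between -0.0445 and -0.0155 m and y of core in the frame of tray_small between 0.0515 and 0.0805 m and z of core in the frame of tray_small between 0.0085 and 0.0155 m and (angle between core's own z axis and vertical below 0.12 rad or angle between core's own z axis and vertical above 3.02 rad)); the robot touches nothing.
It fails at once if the loudspeaker was moved by more than 25 mm (distance of speaker from where it was at the start of the episode above 0.025 m).
It fails at once if the knob was moved by more than 25 mm (distance of knob from where it was at the start of the episode above 0.025 m).
It also fails if it takes over 120 s, if anything falls off the work surface, if the arm or the gripper's body presses on something with over 40 N, if the wrist force passes 120 N, or if a joint passes its speed limit or range.

### The arm

A 6-joint arm with a two-finger parallel gripper is mounted at the origin on the work surface. World frame = base frame: x ahead of the robot, y to its left, z up, the work surface at z = 0. Lengths are in m, angles in rad, forces in N, time in s.
With the tool pointing down it reaches from about 0.3 to 0.775 m from the base axis. Payload 14.6 kg.
Tool frame: the origin (TCP) lies at the very end of the fingers, on their centre line; the grasp point (between the pads) lies 19 mm behind it; x points along the fingers, y is the direction in which the jaws open and shut, and the axes are right-handed (so a half turn about x gives the same grasp; the last joint's range is limited). The gripper opens to 94 mm and grips with 3 to 60 N. Pads are 16 mm wide; open, the fingers measure 119 mm over their backs; the gripper's body (75 mm by 177 mm) begins 78 mm behind the grasp point.
Start: joints at [-1.297, 0.3, 1.521, -0, 1.321, -0.067], TCP at [0.184, -0.518, 0.205] pointing down, gripper open.
Joint ranges: [-3.03, 3.03], [-0.79, 2.21], [0.23, 2.52], [-1.04, 4.18], [0, 3.07], [-2.55, 2.55]. Speed limits (rad/s): [2.22, 2.22, 2.57, 3.14, 3.14, 3.14].

### API

Orientations are given as [roll, pitch, yaw] about the fixed x, y, z axes, in that order (R = Rz(yaw) Ry(pitch) Rx(roll)).
In Python, from station import ctrl, viewer, hand_in gives the robot as it stands. The module is installed in compiled form; this text tells all that it offers.
- The arm moves only by the tool play_rows, never from a script. Its argument "deltas" is a list that holds one entry, the list of rows, each a list of 7 numbers: the shift along the tool's x, y, z in mm, then the turn, a rotation vector about the tool's x, y, z in rad, then the finger opening in mm, from 0 to 94. In form: [[[dx, dy, dz, ax, ay, az, gripper], ...]]. A call has 1 to 10 rows; each row shifts and turns the commanded pose from where the row before left it, along the tool's axes as they then stand; what a row does not reach is not made up. A row lasts 1/10 s, in which the tool goes at most 50 mm and 8.59 degrees, less where a joint would pass 70% of its speed; a pose out of reach is approached as far as the arm can. A call with a gripper value outside its range is refused whole. The fingers move at their own pace and stop on an object; "grip_force" is the grip in N (left out, the last holds). Time passes only in rows, so rows that do not move let the fingers close. It gives the time, the measured TCP pose, the force and the opening at its end, in the units of the state.
- ctrl.get_obs(): the state, without advancing time (a new reading comes with each control period).
- viewer.camera(name): name is "side" or "top"; returns a dict with "img" (480x640x3 uint8, red, green, blue), "fx", "fy", "cx", "cy" (pixels), "rvec" (rotation vector, rad) and "tvec" (3), from world to camera coordinates, as OpenCV has them. Camera axes: x right, y down, z forward; pixel columns grow to the right and rows downward; lengths in m; the calibration is good to about 2 mm. A picture is of the moment at which its call begins. There is no depth.
- hand_in(): hands the job in, once; it reports no verdict.
The state is a dict: "time_s": time; "qpos": joint angles; "joint_vel": joint speeds; "tau": joint torques, N m; "ee_pos": TCP position; "eef_rot": TCP orientation; "force": force on the tool from outside, world axes, zero at the start; "moment": the same for the moment, N m; "grip_width": finger opening in m.
Only numpy, scipy, OpenCV 4.12 (cv2) and the standard library are available. Lean on these libraries where they do the work, as an engineer would, in place of code of your own. Each camera call takes 0.05 s, during which the arm holds its last target.

## Working session

There is one attempt and no reset: what is moved stays moved. The work goes in short steps, Python scripts to look and compute and a tool call to move; the robot and the scene stay as the last step left them, time stands still between calls to the robot, and variables do not carry over. Pictures are saved under pics/ and viewed, and the job is handed in when it is done.

Besides the shell and the picture viewer there is one more tool, called after "Call:" in YAML: its name, and indented under it one key for each argument. play_rows: Moves the arm, as the interface text tells. Its arguments: {"type":"object","properties":{"deltas":{"type":"array","items":{"type":"array","items":{"type":"array","items":{"type":"number"}}}},"grip_force":{"type":"number"}},"required":["deltas"]}

```bash
mkdir -p pics; ls; python3 - <<'E'
from station import ctrl, viewer
import cv2,numpy as np
for n in("top","side"):
    c=viewer.camera(n); cv2.imwrite(f"pics/{n}0.png",c["img"][:,:,::-1])
    print(n,c["fx"],c["cx"],c["cy"],c["rvec"],c["tvec"])
print(ctrl.get_obs())
E
```

```text
pics
top 494.2377732652797 315.23166519572385 233.11152271525998 [ 2.17650647 -2.15483706  0.07846595] [0.00255302 0.57441702 0.93636788]
side 442.80323005342 316.3382651583287 236.31721585895286 [ 0.27686221 -2.82037366  1.13449349] [0.54781662 0.12000569 0.95188076]
{'time_s': 0.1, 'qpos': array([-1.29659652e+00,  3.00412742e-01,  1.52152800e+00,  4.23109189e-06,
        1.32065920e+00, -6.65772803e-02]), 'joint_vel': array([ 0.00098919, -0.00291466, -0.00243311,  0.00098055,  0.00117499,
       -0.0015945 ]), 'tau': array([ 3.00133841e-03, -5.32642865e+01, -3.53282046e+01,  7.09149381e-02,
        2.35203240e-02, -5.43443230e-05]), 'ee_pos': array([ 0.18376874, -0.51814806,  0.20494079]), 'eef_rot': array([-1.6414423 ,  1.56978903,  1.84092639]), 'force': array([ 0.24016591, -0.21789942, -0.42002646]), 'moment': array([-0.06884157, -0.00470226,  0.0610298 ]), 'grip_width': 0.09402832089067156}
```

View pics/top0.png

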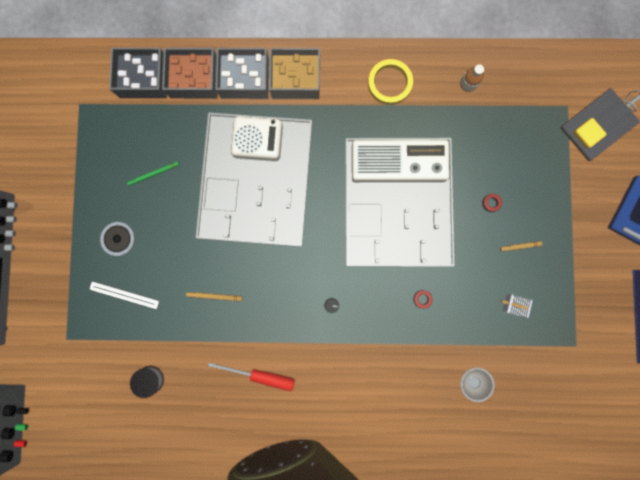

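View pics/side0.png

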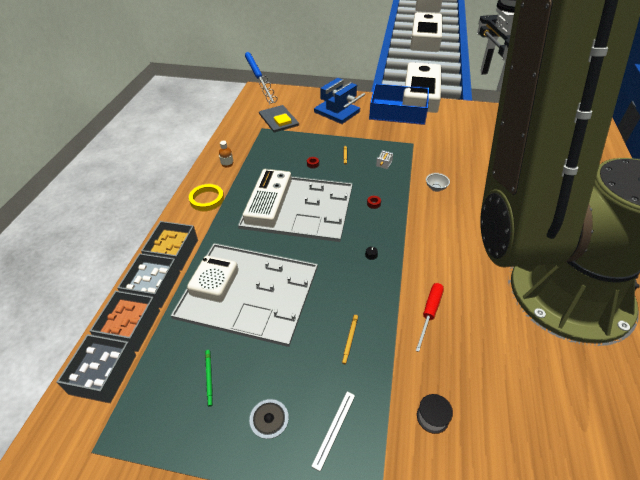

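The top view shows small-shell tray at (255,180) and wide-shell tray at (400,200). The long shaft is at (213,297), the short shaft at (521,246), the trim bar at (124,295) and the capacitor at (518,306). The red rings are at (423,299) and (492,203). Next I measure them.

```bash
cat > h.py <<'E'
import cv2,numpy as np
from station import ctrl, viewer
def pts(c,uv,z):
    uv=np.atleast_2d(np.asarray(uv,float)); R,_=cv2.Rodrigues(np.array(c["rvec"])); t=np.array(c["tvec"]).ravel()
    C=-R.T@t
    d=np.c_[(uv[:,0]-c["cx"])/c["fx"],(uv[:,1]-c["cy"])/c["fy"],np.ones(len(uv))]@R
    s=(z-C[2])/d[:,2]; return C+d*s[:,None]
def proj(c,P):
    K=np.array([[c["fx"],0,c["cx"]],[0,c["fy"],c["cy"]],[0,0,1]])
    return cv2.projectPoints(np.atleast_2d(np.asarray(P,float)),np.array(c["rvec"]),np.array(c["tvec"]),K,None)[0].reshape(-1,2)
def blob(c,f,roi,z,off=0):
    x0,y0,x1,y1=roi; im=c["img"][y0:y1,x0:x1]; hsv=cv2.cvtColor(im,cv2.COLOR_RGB2HSV)
    m=f(hsv.astype(int)).astype(np.uint8)
    n,l,s,ce=cv2.connectedComponentsWithStats(m)
    i=1+np.argmax(s[1:,4]); v,u=np.nonzero(l==i)
    uv=np.c_[u+x0,v+y0]
    P=pts(c,uv,z)[:,:2].astype(np.float32)
    r=cv2.minAreaRect(P*1000)
    return uv.mean(0),P.mean(0)*1000,r
E
python3 - <<'E'
from h import *
for n in("top","side"):
    c=viewer.camera(n)
    t=n=="top"
    br=lambda h:(h[...,0]>8)&(h[...,0]<30)&(h[...,1]>110)&(h[...,2]>80)
    red=lambda h:((h[...,0]<8)|(h[...,0]>170))&(h[...,1]>110)&(h[...,2]>50)
    wh=lambda h:(h[...,1]<60)&(h[...,2]>130)
    L=[("long",br,(180,285,250,310) if t else (335,305,365,370),.007),
       ("short",br,(495,235,548,256) if t else (338,140,352,168),.007),
       ("trim",wh,(80,275,165,315) if t else (305,385,362,475),.010),
       ("coreA",red,(405,285,440,315) if t else (362,190,385,212),.018),
       ("coreB",red,(475,190,510,215) if t else (302,150,324,170),.018),
       ("cap",wh,(495,285,540,325) if t else (375,148,396,170),.03)]
    for nm,f,roi,z in L:
        uv,p,r=blob(c,f,roi,z)
        print(n,nm,uv.round(1),p.round(1),[np.round(q,1) for q in r])
    if t:
        i=c["img"][:,:,::-1]
        a=cv2.resize(i[100:280,180:470],None,fx=2.7,fy=2.7,interpolation=cv2.INTER_CUBIC); cv2.imwrite("pics/trays.png",a)
        a=cv2.resize(i[180:330,400:550],None,fx=4,fy=4,interpolation=cv2.INTER_CUBIC); cv2.imwrite("pics/right.png",a)
E
```

```text
top long [213.9 296. ] [449.8 207.2] [array([449.7, 207.1]), array([107.5,   8.1]), np.float64(86.1)]
top short [521.7 245.8] [ 554.8 -397.7] [array([ 554.8, -396.4]), array([ 8. , 79.4]), np.float64(8.7)]
top trim [124.1 295. ] [449.9 384.4] [array([450.2, 385. ]), array([142.6,  19.5]), np.float64(74.6)]
top coreA [422.9 299.1] [ 448.9 -201. ] [array([ 449.1, -201.3]), array([30.7, 31. ]), np.float64(0.6)]
top coreB [492.5 202. ] [ 639.7 -338.9] [array([ 639.6, -338.9]), array([31.5, 32.5]), np.float64(45.0)]
top cap [519.4 306. ] [ 438.5 -381.2] [array([ 438.3, -381.2]), array([44. , 37.9]), np.float64(75.0)]
side long [349.6 338.7] [449.6 207.1] [array([449.7, 205.9]), array([112.3,   9.8]), np.float64(86.0)]
side short [344.9 154.7] [ 554.6 -395.6] [array([ 556. , -397.1]), array([ 8.8, 84.3]), np.float64(8.9)]
side trim [332.1 441.6] [448.9 405.7] [array([453.6, 389.7]), array([ 88.9, 136.9]), np.float64(12.6)]
side coreA [374.  200.6] [ 447.9 -196.7] [array([ 448.9, -195.1]), array([33.4, 46.7]), np.float64(5.9)]
side coreB [312.8 161.5] [ 637.1 -331.7] [array([ 637.5, -329.4]), array([31.5, 47.3]), np.float64(11.4)]
side cap [384.8 155.5] [ 438.6 -380. ] [array([ 437.9, -380.4]), array([43.9, 35.3]), np.float64(73.9)]
```

```bash
sleep 0.1
```

```text
(no output)
```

View pics/trays.png

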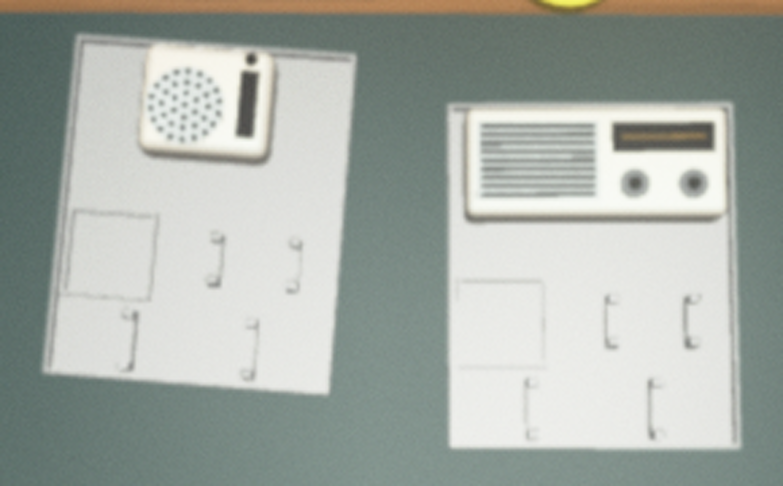

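View pics/right.png

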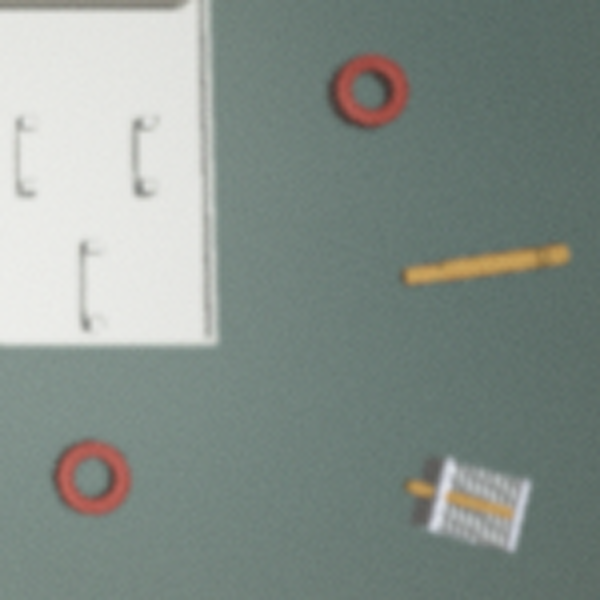

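The crop shows two red rings: A at top (423,299), about 0.49 m from the base, and B at (492,203), about 0.72 m away. A is nearer, so A is the core. The long brass rod at (213,297) measures 108 mm and the short one at (521,246) measures 79 mm. The green rod at (153,173) isn't part of the job. Next I locate the trays.

```bash
python3 - <<'E'
from h import *
c=viewer.camera("top"); s=viewer.camera("side")
wh=lambda h:(h[...,1]<40)&(h[...,2]>120)
rs={}
for nm,roi in(("small",(185,105,325,255)),("wide",(335,128,465,275))):
    x0,y0,x1,y1=roi
    hsv=cv2.cvtColor(c["img"][y0:y1,x0:x1],cv2.COLOR_RGB2HSV).astype(int)
    m=wh(hsv).astype(np.uint8); m=cv2.morphologyEx(m,cv2.MORPH_CLOSE,np.ones((9,9)))
    cs=max(cv2.findContours(m,cv2.RETR_EXTERNAL,cv2.CHAIN_APPROX_NONE)[0],key=cv2.contourArea).reshape(-1,2)+[x0,y0]
    P=pts(c,cs,.012)[:,:2]*1000
    r=cv2.minAreaRect(P.astype(np.float32)); print(nm,r)
    rs[nm]=r
    (cx,cy),(w,h),a=r
    # yaw of tray x axis (long dim 255)
    ang=np.deg2rad(a if w>h else a+90)
    if np.cos(ang)<0: ang+=np.pi
    print(" yaw",np.rad2deg(ang))
    R=np.array([[np.cos(ang),-np.sin(ang)],[np.sin(ang),np.cos(ang)]])
    def W(x,y,z): p=R@[x,y]+[cx,cy]; return [p[0]/1000,p[1]/1000,(z+2)/1000]
    Q=[W(-30-s1*13,y,22) for y in(-72,-14) for s1 in(1,-1)]+[W(-94-s1*16,y,22) for y in(-45,45) for s1 in(1,-1)]+[W(-30+a*30,66+b*30,9) for a in(-1,1) for b in(-1,1)]
    Q+=[W(a*127.5,b*105,12) for a in(-1,1) for b in(-1,1)]
    for k,v in(("shaft",(-30,-43)),("trim",(-94,0)),("pocket",(-30,66))): print(" ",k,np.round(W(*v,0),4))
    for cam,n in((c,"t"),(s,"s")):
        im=cam["img"][:,:,::-1].copy(); f=4
        uv=proj(cam,Q); lo=np.maximum(uv.min(0).astype(int)-8,0); hi=uv.max(0).astype(int)+8
        a=cv2.resize(im[lo[1]:hi[1],lo[0]:hi[0]],None,fx=f,fy=f,interpolation=cv2.INTER_CUBIC)
        for p in uv: cv2.circle(a,tuple(int(v) for v in ((p-lo+.5)*f)),3,(0,0,255),1)
        cv2.imwrite(f"pics/ov_{nm}_{n}.png",a)
o=ctrl.get_obs()
from scipy.spatial.transform import Rotation as Ro
print(Ro.from_euler("xyz",o["eef_rot"]).as_matrix().round(3))
E
python3 - <<'E'
import cv2,numpy as np
def pair(a,b,o):
    A=cv2.imread(a);B=cv2.imread(b);h=max(A.shape[0],B.shape[0])
    f=lambda I:cv2.copyMakeBorder(I,0,h-I.shape[0],0,0,cv2.BORDER_CONSTANT)
    I=np.hstack([f(A),f(B)]);k=min(800/I.shape[1],600/I.shape[0],1);cv2.imwrite(o,cv2.resize(I,None,fx=k,fy=k,interpolation=cv2.INTER_AREA))
import os;os.chdir("pics")
pair("ov_wide_t.png","ov_small_t.png","ovt.png");pair("ov_wide_s.png","ov_small_s.png","ovs.png")
E
```

```text
small ((677.376953125, 121.17160034179688), (288.4164733886719, 257.9639587402344), 0.528635561466217)
 yaw 0.528635561466217
  shaft [0.6478 0.0779 0.002 ]
  trim [0.5834 0.1203 0.002 ]
  pocket [0.6468 0.1869 0.002 ]
wide ((643.0205078125, -158.8140869140625), (293.1288757324219, 257.6325378417969), 0.41241657733917236)
 yaw 0.41241657733917236
  shaft [ 0.6133 -0.202   0.002 ]
  trim [ 0.549  -0.1595  0.002 ]
  pocket [ 0.6125 -0.093   0.002 ]
[[-0.     0.334 -0.942]
 [ 0.    -0.942 -0.334]
 [-1.    -0.    -0.   ]]
```

```bash
sleep 0.1
```

```text
(no output)
```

View pics/ovt.png

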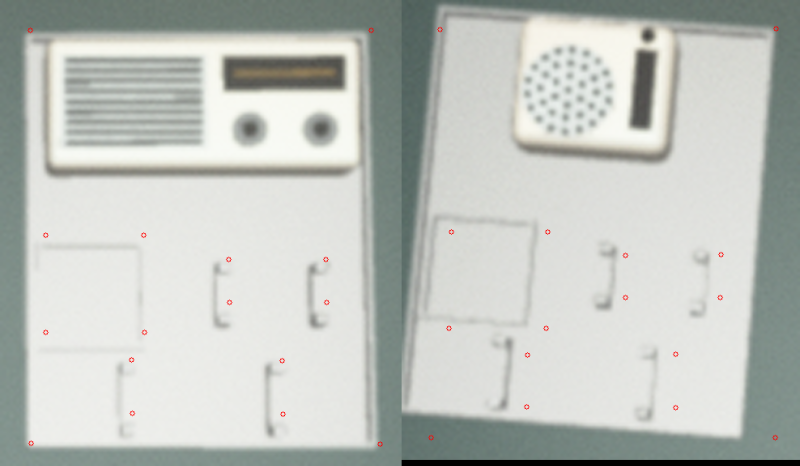

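View pics/ovs.png

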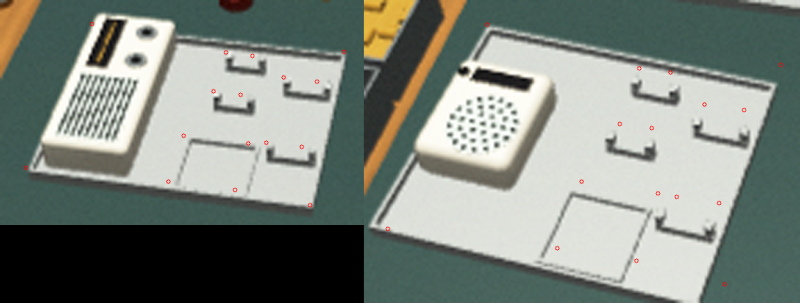

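The mask took in some of the mat, so I tighten it and fit again.

```bash
cat > trays.py <<'E'
from h import *
c=viewer.camera("top"); s=viewer.camera("side")
print(cv2.cvtColor(c["img"],cv2.COLOR_RGB2HSV)[[160,220],[325,400]])
for nm,roi in(("small",(185,105,325,255)),("wide",(335,128,465,275))):
    x0,y0,x1,y1=roi
    hsv=cv2.cvtColor(c["img"][y0:y1,x0:x1],cv2.COLOR_RGB2HSV).astype(int)
    m=((hsv[...,1]<25)&(hsv[...,2]>140)).astype(np.uint8); m=cv2.morphologyEx(m,cv2.MORPH_CLOSE,np.ones((5,5)))
    cs=max(cv2.findContours(m,cv2.RETR_EXTERNAL,cv2.CHAIN_APPROX_NONE)[0],key=cv2.contourArea).reshape(-1,2)+[x0,y0]
    P=pts(c,cs,.014)[:,:2]*1000
    r=cv2.minAreaRect(P.astype(np.float32)); print(nm,r)
    (cx,cy),(w,h),a=r
    ang=np.deg2rad(a if w>h else a+90)
    if np.cos(ang)<0: ang+=np.pi
    print(" yaw",np.rad2deg(ang))
    R=np.array([[np.cos(ang),-np.sin(ang)],[np.sin(ang),np.cos(ang)]])
    def W(x,y,z): p=R@[x,y]+[cx,cy]; return [p[0]/1000,p[1]/1000,(z+2)/1000]
    Q=[W(-30-s1*13,y,22) for y in(-72,-14) for s1 in(1,-1)]+[W(-94-s1*16,y,22) for y in(-45,45) for s1 in(1,-1)]+[W(-30+a*30,66+b*30,9) for a in(-1,1) for b in(-1,1)]
    Q+=[W(a*127.5,b*105,12) for a in(-1,1) for b in(-1,1)]
    for k,v in(("shaft",(-30,-43)),("trim",(-94,0)),("pocket",(-30,66))): print(" ",k,np.round(W(*v,0),4))
    for cam,n in((c,"t"),(s,"s")):
        im=cam["img"][:,:,::-1].copy(); f=4
        uv=proj(cam,Q); lo=np.maximum(uv.min(0).astype(int)-8,0); hi=uv.max(0).astype(int)+8
        a=cv2.resize(im[lo[1]:hi[1],lo[0]:hi[0]],None,fx=f,fy=f,interpolation=cv2.INTER_CUBIC)
        for p in uv: cv2.circle(a,tuple(int(v) for v in ((p-lo+.5)*f)),3,(0,0,255),1)
        cv2.imwrite(f"pics/ov_{nm}_{n}.png",a)
import os;os.chdir("pics")
def pair(a,b,o):
    A=cv2.imread(a);B=cv2.imread(b);h=max(A.shape[0],B.shape[0])
    f=lambda I:cv2.copyMakeBorder(I,0,h-I.shape[0],0,0,cv2.BORDER_CONSTANT)
    I=np.hstack([f(A),f(B)]);k=min(800/I.shape[1],600/I.shape[0],1);cv2.imwrite(o,cv2.resize(I,None,fx=k,fy=k,interpolation=cv2.INTER_AREA))
pair("ov_wide_t.png","ov_small_t.png","ovt2.png");pair("ov_wide_s.png","ov_small_s.png","ovs2.png")
E
python3 trays.py
```

```text
[[ 79  32 129]
 [ 38   4 234]]
small ((684.0784912109375, 131.4841766357422), (214.11244201660156, 259.35009765625), 86.05642700195312)
 yaw 356.0564270019531
  shaft [0.6512 0.0906 0.002 ]
  trim [0.5903 0.1379 0.002 ]
  pocket [0.6587 0.1994 0.002 ]
wide ((633.4503173828125, -155.96514892578125), (273.56219482421875, 216.24510192871094), 0.31515806913375854)
 yaw 0.3151580691337586
  shaft [ 0.6037 -0.1991  0.002 ]
  trim [ 0.5395 -0.1565  0.002 ]
  pocket [ 0.6031 -0.0901  0.002 ]
```

```bash
sleep 0.1
```

```text
(no output)
```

View pics/ovt2.png

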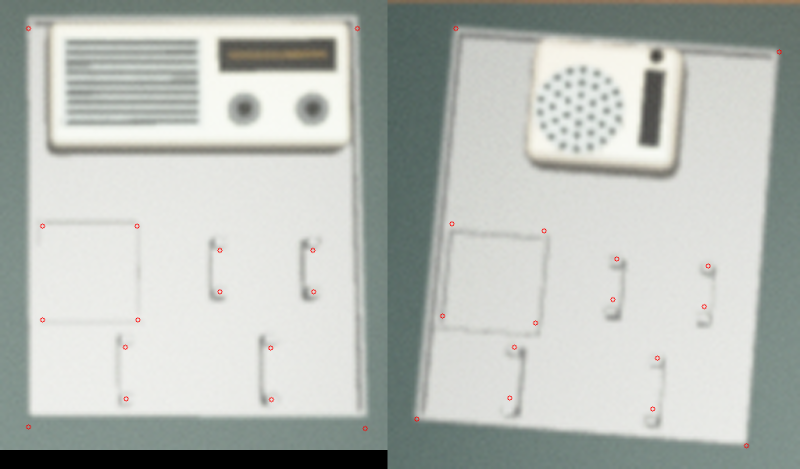

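View pics/ovs2.png

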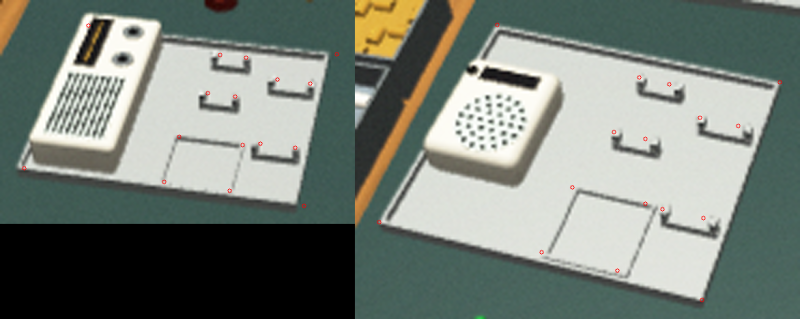

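```bash
sed -i 's/(hsv\[...,1\]<25)&(hsv\[...,2\]>140)/(hsv[...,2]>185)/; s/ovt2/ovt3/; s/ovs2/ovs3/' trays.py; python3 trays.py
```

```text
[[ 77  28 129]
 [ 38   4 234]]
small ((683.7042846679688, 130.66641235351562), (207.611328125, 253.41064453125), 86.09233093261719)
 yaw 356.0923309326172
  shaft [0.6508 0.0898 0.002 ]
  trim [0.5899 0.1371 0.002 ]
  pocket [0.6583 0.1986 0.002 ]
wide ((639.3057861328125, -156.6503448486328), (253.67431640625, 209.85980224609375), 0.31958067417144775)
 yaw 0.31958067417144775
  shaft [ 0.6095 -0.1998  0.002 ]
  trim [ 0.5453 -0.1572  0.002 ]
  pocket [ 0.6089 -0.0908  0.002 ]
```

```bash
sleep 0.1
```

```text
(no output)
```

View pics/ovt3.png

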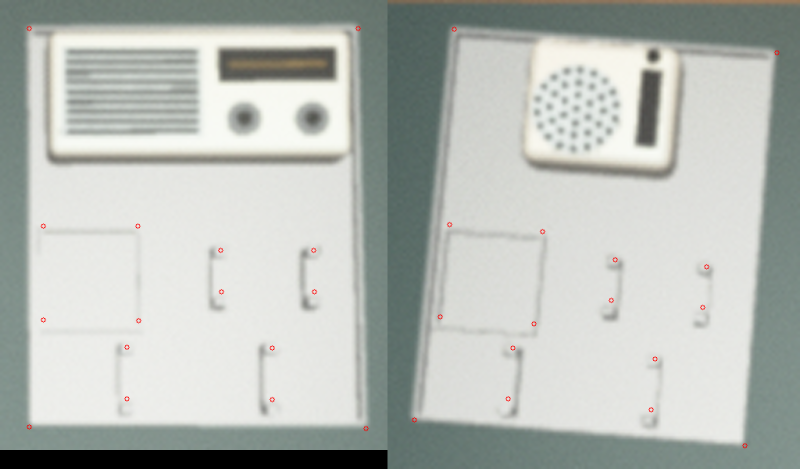

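View pics/ovs3.png

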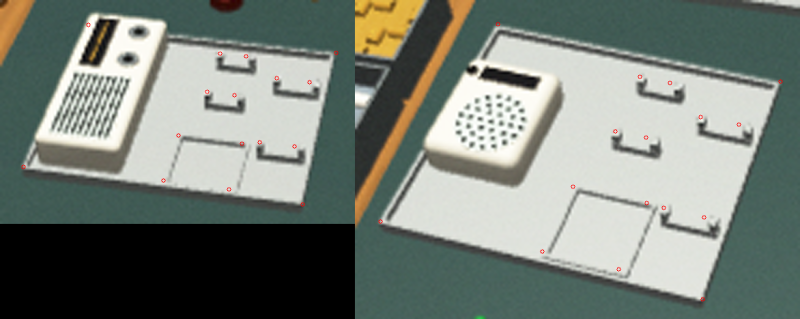

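Corners now agree with 255 x 210. The prongs and pocket ribs sit about 3.5 mm nearer the front than a rim-centred origin predicts, and both views show it. I aim at the visible features, which is still well within tolerance. Next is a planner helper, and the capacitor goes first.

```bash
cat > plan.py <<'E'
import sys,numpy as np
from station import ctrl
from scipy.spatial.transform import Rotation as Ro
o=ctrl.get_obs(); p=o["ee_pos"]; R=Ro.from_euler("xyz",o["eef_rot"]).as_matrix()
print("t",o["time_s"],"pos",(p*1000).round(1),"jaw",round(np.rad2deg(np.arctan2(R[1,1],R[0,1])),1),"down",R[:,0].round(3),"F",o["force"].round(1),"w",round(o["grip_width"]*1000,1),"q6",o["qpos"][5].round(2))
# args: sequence of x,y,z,jawdeg (mm)
j=np.arctan2(R[1,1],R[0,1]); P=p*1000
for a in sys.argv[1:]:
    x,y,z,g=map(float,a.split(",")); g=np.deg2rad(g)
    rot=-((g-j+np.pi)%(2*np.pi)-np.pi)
    Y=np.array([np.cos(g),np.sin(g),0]);X=np.array([0,0,-1]);Z=np.cross(X,Y)
    d=np.array([x,y,z])-P
    print(a,"rot_x %.3f"%rot,"then d",round(d@X,1),round(d@Y,1),round(d@Z,1))
    P=np.array([x,y,z]); j=g
E
python3 plan.py 438.3,-381,90,-15 438.3,-381,11,-15
```

```text
t 0.5 pos [ 183.8 -518.3  205.4] jaw -70.5 down [-0.  0. -1.] F [-0.1 -0.7 -0.1] w 93.8 q6 -0.07
438.3,-381,90,-15 rot_x -0.968 then d 115.4 210.2 -198.5
438.3,-381,11,-15 rot_x -0.000 then d 79.0 0.0 0.0
```

Call:
play_rows:
  deltas:
    - [[0,0,0,-0.138,0,0,80],[0,0,0,-0.138,0,0,80],[0,0,0,-0.138,0,0,80],[0,0,0,-0.138,0,0,80],[0,0,0,-0.138,0,0,80],[0,0,0,-0.138,0,0,80],[0,0,0,-0.14,0,0,80]]

```text
time_s: 1.2
ee_pos: [0.1838, -0.5183, 0.2054]
eef_rot: [-2.163, 1.571, 2.293]
force: [0.3, 0.5, -0.5]
grip_width: 0.0801
```

Call:
play_rows:
  deltas:
    - [[16.5,30,-28.4,0,0,0,70],[16.5,30,-28.4,0,0,0,70],[16.5,30,-28.4,0,0,0,70],[16.5,30,-28.4,0,0,0,70],[16.5,30,-28.4,0,0,0,70],[16.5,30,-28.4,0,0,0,70],[16.5,30,-28.4,0,0,0,70],[0,0,0,0,0,0,70]]

```text
time_s: 2.0
ee_pos: [0.4407, -0.3776, 0.0876]
eef_rot: [-2.252, 1.568, 2.202]
force: [-0.9, -1.4, -0.2]
grip_width: 0.0702
```

```bash
python3 plan.py 438.3,-381,11,-15; python3 - <<'E'
from h import *
for n in("top","side"):
    c=viewer.camera(n); cv2.imwrite(f"pics/{n}1.png",c["img"][:,:,::-1])
E
```

```text
t 2.0 pos [ 440.7 -377.6   87.6] jaw -14.8 down [-0.002  0.003 -1.   ] F [-0.9 -1.4 -0.2] w 70.2 q6 -0.51
438.3,-381,11,-15 rot_x 0.004 then d 76.6 -1.4 3.9
```

View pics/side1.png

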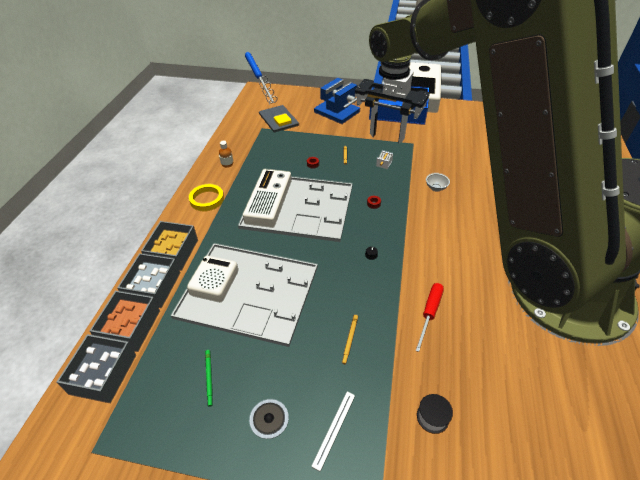

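The gripper hangs over the capacitor at (385,158), with its fingers at (390,120). I check that it has settled.

```bash
python3 plan.py 438.3,-381,11,-15
```

```text
t 2.1 pos [ 438.4 -380.3   89.6] jaw -14.9 down [-0.001  0.    -1.   ] F [ 0.1 -0.  -0. ] w 70.1 q6 -0.52
438.3,-381,11,-15 rot_x 0.001 then d 78.6 0.1 0.7
```

Call:
play_rows:
  deltas:
    - [[35,0,0.7,0,0,0,60],[30,0,0,0,0,0,60],[13.5,0,0,0,0,0,60],[0,0,0,0,0,0,60],[0,0,0,0,0,0,20],[0,0,0,0,0,0,20],[0,0,0,0,0,0,20],[0,0,0,0,0,0,20]]
  grip_force: 25

```text
time_s: 2.9
ee_pos: [0.4383, -0.3817, 0.0124]
eef_rot: [1.022, 1.569, -0.81]
force: [-1.2, 0.8, 5.6]
grip_width: 0.0338
```

```bash
python3 plan.py 438.3,-381,11,-15 438.3,-381,90,-15 605.5,-91,90,0.3 605.5,-91,17,0.3
```

```text
t 2.9 pos [ 438.3 -381.7   12.4] jaw -15.0 down [ 0.001 -0.001 -1.   ] F [-1.2  0.8  5.6] w 33.8 q6 -0.52
438.3,-381,11,-15 rot_x -0.000 then d 1.4 -0.2 -0.7
438.3,-381,90,-15 rot_x -0.000 then d -79.0 0.0 0.0
605.5,-91,90,0.3 rot_x -0.267 then d 0.0 168.7 -289.1
605.5,-91,17,0.3 rot_x -0.000 then d 73.0 0.0 0.0
```

Call:
play_rows:
  deltas:
    - [[-20,0,0,0,0,0,20],[-29,0,0,0,0,0,20],[-30,0,0,0,0,0,20],[0,0,0,-0.133,0,0,20],[0,0,0,-0.133,0,0,20],[0,10,-17,0,0,0,20],[0,20,-34,0,0,0,20],[0,22,-38,0,0,0,20],[0,22,-38,0,0,0,20],[0,22,-38,0,0,0,20]]

```text
time_s: 3.9
ee_pos: [0.534, -0.2144, 0.0908]
eef_rot: [1.111, 1.57, -0.456]
force: [0.7, 0.6, -1.0]
grip_width: 0.0336
```

Call:
play_rows:
  deltas:
    - [[0,22,-38,0,0,0,20],[0,22,-38,0,0,0,20],[0,18,-30,0,0,0,20],[0,11,-18,0,0,0,20],[0,0,0,0,0,0,20],[0,0,0,0,0,0,20]]

```text
time_s: 4.5
ee_pos: [0.6056, -0.0918, 0.0904]
eef_rot: [-1.312, 1.57, -2.878]
force: [0.1, -0.0, -1.6]
grip_width: 0.0339
```

```bash
python3 plan.py 605.5,-91,17,0.3;python3 - <<'E'
from h import *
c=viewer.camera("side"); cv2.imwrite("pics/side2.png",cv2.resize(c["img"][60:280,200:480,::-1],None,fx=2.7,fy=2.7))
E
```

```text
t 4.5 pos [605.6 -91.8  90.4] jaw 0.3 down [-0. -0. -1.] F [ 0.1 -0.  -1.6] w 33.9 q6 -0.21
605.5,-91,17,0.3 rot_x -0.001 then d 73.4 -0.1 -0.8
```

View pics/side2.png

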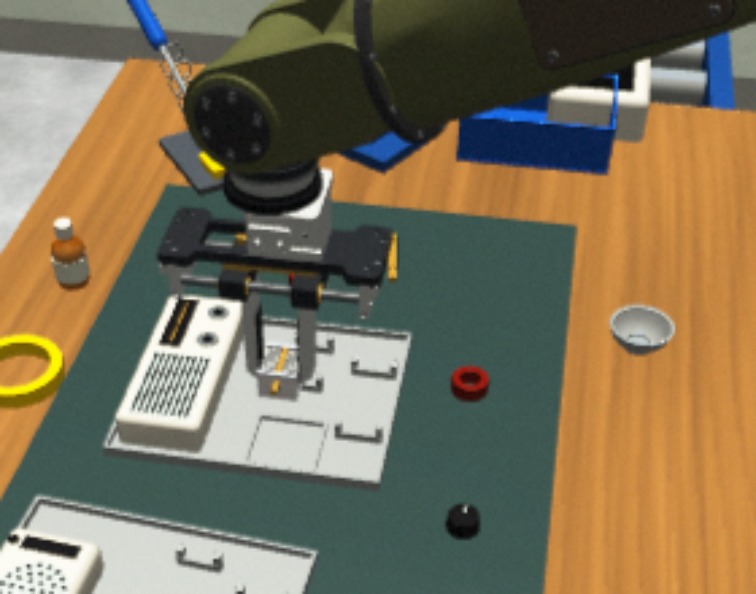

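The capacitor is held upright at (280,370), with its stub towards +y over the wide tray. I lower it, open the fingers and rise.

Call:
play_rows:
  deltas:
    - [[30,0,-0.8,0,0,0,20],[25,0,0,0,0,0,20],[12,0,0,0,0,0,20],[6.4,0,0,0,0,0,20],[0,0,0,0,0,0,20],[0,0,0,0,0,0,46],[0,0,0,0,0,0,46],[-20,0,0,0,0,0,46],[-30,0,0,0,0,0,46],[-25,0,0,0,0,0,60]]

```text
time_s: 5.55
ee_pos: [0.6061, -0.091, 0.094]
eef_rot: [1.348, 1.569, -0.219]
force: [-0.9, 0.5, 0.8]
grip_width: 0.051
```

```bash
python3 plan.py 605.5,-91,92,0.3 554.8,-396.8,90,8.7 554.8,-396.8,3.5,8.7
```

```text
t 5.55 pos [606.1 -91.   94. ] jaw 0.2 down [ 0.001 -0.    -1.   ] F [-0.9  0.5  0.8] w 51.0 q6 -0.21
605.5,-91,92,0.3 rot_x -0.001 then d 2.0 -0.6 -0.0
554.8,-396.8,90,8.7 rot_x -0.147 then d 2.0 -96.4 294.6
554.8,-396.8,3.5,8.7 rot_x -0.000 then d 86.5 0.0 0.0
```

Call:
play_rows:
  deltas:
    - [[2,0,0,-0.147,0,0,60],[0,-12,36.8,0,0,0,60],[0,-12,36.8,0,0,0,60],[0,-12,36.8,0,0,0,60],[0,-12,36.8,0,0,0,60],[0,-12,36.8,0,0,0,60],[0,-12,36.8,0,0,0,60],[0,-12,36.8,0,0,0,60],[0,-12.4,37,0,0,0,60]]

```text
time_s: 6.45
ee_pos: [0.5546, -0.3984, 0.0909]
eef_rot: [0.779, 1.57, -0.64]
force: [-0.3, -0.7, 0.2]
grip_width: 0.0599
```

Call:
play_rows:
  deltas:
    - [[0,0,0,0,0,0,60],[0,0,0,0,0,0,60]]

```text
time_s: 6.65
ee_pos: [0.5546, -0.3972, 0.0903]
eef_rot: [1.127, 1.57, -0.294]
force: [-0.1, 0.3, -1.1]
grip_width: 0.06
```

```bash
python3 plan.py 554.8,-396.8,3.5,8.7; python3 - <<'E'
from h import *
c=viewer.camera("side"); a=cv2.resize(c["img"][110:250,230:410,::-1],None,fx=4,fy=4); cv2.imwrite("pics/side3.png",a)
c=viewer.camera("top"); a=cv2.resize(c["img"][120:280,330:560,::-1],None,fx=3.4,fy=3.4); cv2.imwrite("pics/top3.png",a)
E
```

```text
t 6.65 pos [ 554.6 -397.2   90.3] jaw 8.6 down [ 0. -0. -1.] F [-0.1  0.3 -1.1] w 60.0 q6 -0.83
554.8,-396.8,3.5,8.7 rot_x -0.002 then d 86.8 0.3 -0.4
```

View pics/side3.png

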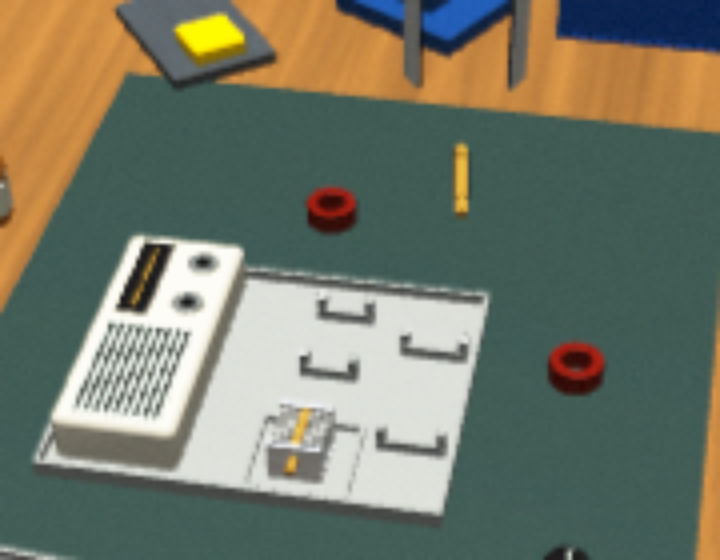

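View pics/top3.png

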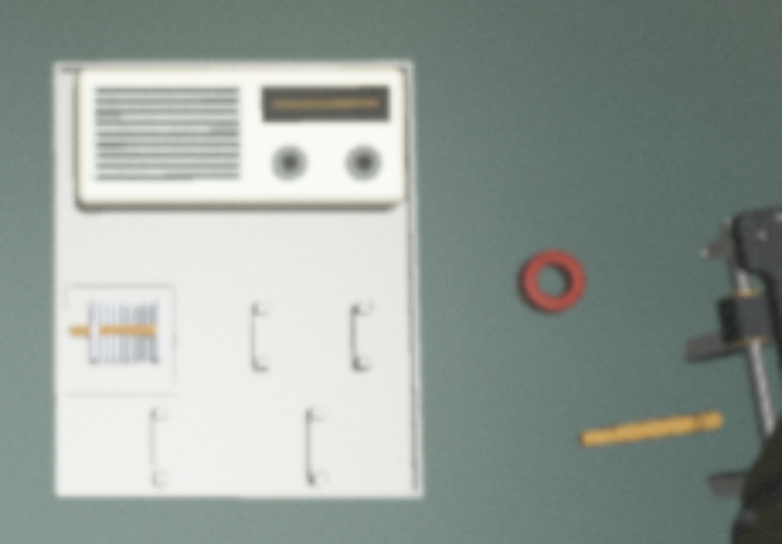

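The capacitor stands in the pocket in both views, a few mm towards the shell. I measure the rest and pocket features directly to refine x.

```bash
python3 - <<'E'
from h import *
c=viewer.camera("top"); s=viewer.camera("side")
f=3.4;o=np.array([330,120])
def T(*uv,z=.011): print((pts(c,np.array(uv)/f+o-.35,z)*1000).round(1)[:,:2].tolist())
print("pocket corners");T((68,285),(175,287),(70,393),(175,395))
print("shaft prongs outer");T((262,302),(262,371),(362,302),(362,369),z=.024)
print("trim prongs");T((160,409),(160,485),(317,409),(317,485),z=.024)
g=cv2.cvtColor(c["img"],cv2.COLOR_RGB2GRAY)
print(g[195:245,370]); 
for u in (405,406,407,408,409): print(u,g[203:235,u])
a=cv2.resize(s["img"][170:245,280:360,::-1],None,fx=8,fy=8,interpolation=cv2.INTER_CUBIC); cv2.imwrite("pics/s4.png",a)
E
```

```text
pocket corners
[[635.5, -59.2], [634.8, -121.6], [572.2, -60.6], [571.6, -121.5]]
shaft prongs outer
[[624.6, -170.0], [584.7, -169.7], [625.0, -227.2], [586.4, -226.8]]
trim prongs
[[562.3, -111.4], [518.9, -111.4], [563.2, -200.9], [519.8, -200.5]]
[235 235 235 235 235 236 235 234 222 219 231 236 237 234 226 207 197 193
 193 193 188 181 178 179 190 192 195 194 191 189 191 206 231 238 238 240
 239 239 239 238 233 231 236 240 240 240 240 241 240 239]
405 [235 235 235 235 235 226 205 190 184 199 224 230 229 229 230 230 229 230
 229 231 229 224 211 193 184 183 214 234 239 238 238 238]
406 [234 235 236 235 233 229 225 227 217 208 230 236 236 236 237 237 237 237
 237 237 236 229 223 226 209 178 211 234 237 238 238 238]
407 [234 235 235 235 234 232 230 233 223 217 233 237 237 236 236 236 237 237
 237 237 237 228 226 230 213 182 211 233 237 238 238 238]
408 [234 235 236 236 236 232 229 231 226 221 233 236 236 237 237 237 236 236
 237 238 236 231 228 231 218 199 219 235 239 238 238 238]
409 [236 235 236 236 235 233 230 232 230 229 234 237 235 235 236 236 236 237
 237 237 237 235 233 235 230 227 232 237 237 239 238 238]
```

View pics/s4.png

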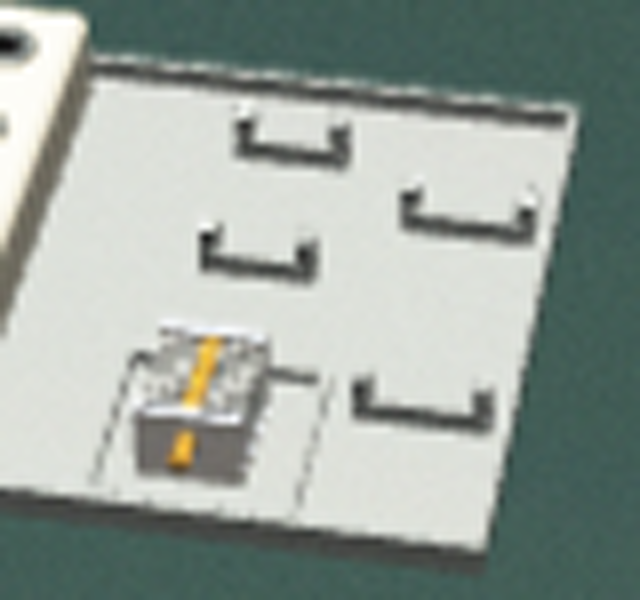

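Both views show the capacitor within about 4 mm of the pocket centre, which is inside the 14.5 mm limit. Next is the short shaft.

Call:
play_rows:
  deltas:
    - [[35,0.3,-0.4,0,0,0,50],[30,0,0,0,0,0,40],[16,0,0,0,0,0,40],[5.5,0,0,0,0,0,40],[0,0,0,0,0,0,40],[0,0,0,0,0,0,3],[0,0,0,0,0,0,3],[0,0,0,0,0,0,3],[0,0,0,0,0,0,3]]

```text
time_s: 7.75
ee_pos: [0.5552, -0.3964, 0.004]
eef_rot: [0.727, 1.57, -0.693]
force: [-0.3, -0.2, 0.1]
grip_width: 0.0115
```

```bash
python3 plan.py 554.8,-397.2,3.5,8.7 554.8,-396.8,90,8.7 645.5,90.2,90,-3.9 645.5,90.2,18,-3.9
```

```text
t 7.75 pos [ 555.2 -396.4    4. ] jaw 8.7 down [ 0. -0. -1.] F [-0.3 -0.2  0.1] w 11.5 q6 -0.82
554.8,-397.2,3.5,8.7 rot_x -0.001 then d 0.5 -0.5 0.8
554.8,-396.8,90,8.7 rot_x -0.000 then d -86.5 0.1 -0.4
645.5,90.2,90,-3.9 rot_x 0.220 then d 0.0 57.4 -492.0
645.5,90.2,18,-3.9 rot_x -0.000 then d 72.0 0.0 0.0
```

Call:
play_rows:
  deltas:
    - [[0,0,0,0,0,0,3],[-15,0,0,0,0,0,3],[-30,0,0,0,0,0,3],[-41,0,0,0,0,0,3],[0,0,0,0.11,0,0,3],[0,0,0,0.11,0,0,3],[0,2.4,-20,0,0,0,3],[0,4,-34,0,0,0,3]]

```text
time_s: 8.55
ee_pos: [0.5648, -0.3437, 0.0905]
eef_rot: [0.874, 1.57, -0.768]
force: [0.8, -0.5, -0.2]
grip_width: 0.0097
```

Call:
play_rows:
  deltas:
    - [[0,5,-42,0,0,0,3],[0,5,-42,0,0,0,3],[0,5,-42,0,0,0,3],[0,5,-42,0,0,0,3],[0,5,-42,0,0,0,3],[0,5,-42,0,0,0,3],[0,5,-42,0,0,0,3],[0,5,-42,0,0,0,3],[0,5,-42,0,0,0,3],[0,4,-36,0,0,0,3]]

```text
time_s: 9.55
ee_pos: [0.6429, 0.069, 0.0908]
eef_rot: [1.799, 1.57, 0.159]
force: [0.2, -0.2, -1.0]
grip_width: 0.0096
```

Call:
play_rows:
  deltas:
    - [[0,2.4,-24,0,0,0,3],[0,0,0,0,0,0,3],[0,0,0,0,0,0,3]]

```text
time_s: 9.85
ee_pos: [0.6466, 0.0906, 0.0902]
eef_rot: [1.399, 1.57, -0.24]
force: [-0.6, 0.6, -1.3]
grip_width: 0.0098
```

```bash
python3 plan.py 645.5,90.2,90,-3.9; python3 - <<'E'
from h import *
c=viewer.camera("side"); a=cv2.resize(c["img"][150:370,150:400,::-1],None,fx=2.7,fy=2.7); cv2.imwrite("pics/side5.png",a)
E
```

```text
t 9.85 pos [646.6  90.6  90.2] jaw -3.9 down [ 0. -0. -1.] F [-0.6  0.6 -1.3] w 9.8 q6 0.15
645.5,90.2,90,-3.9 rot_x -0.000 then d 0.2 -1.1 0.4
```

View pics/side5.png

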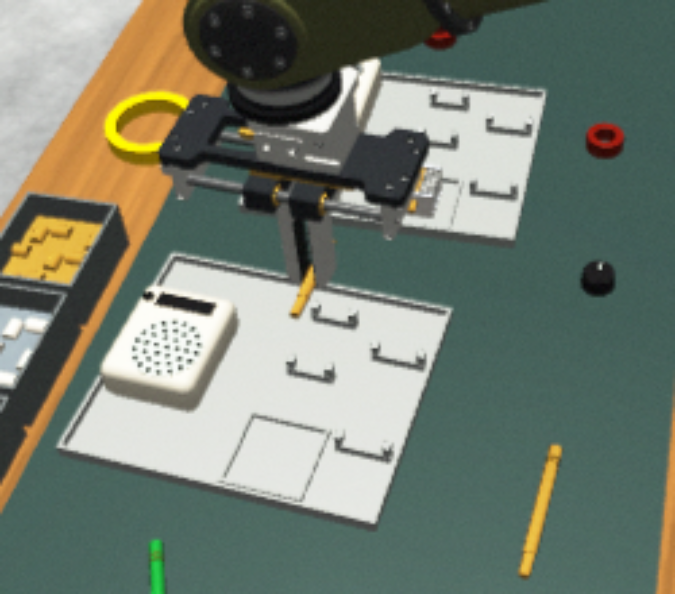

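The short shaft is held level at (302,290) over the small tray. I lower it and look before letting go.

Call:
play_rows:
  deltas:
    - [[25,-1.1,0.4,0,0,0,3],[20,0,0,0,0,0,3],[15,0,0,0,0,0,3],[8,0,0,0,0,0,3],[5.2,0,0,0,0,0,3],[0,0,0,0,0,0,3],[0,0,0,0,0,0,3]]

```text
time_s: 10.6
ee_pos: [0.6459, 0.0902, 0.0171]
eef_rot: [1.732, 1.57, 0.092]
force: [0.4, 0.2, -0.9]
grip_width: 0.0095
```

```bash
python3 plan.py; python3 - <<'E'
from h import *
c=viewer.camera("side"); a=cv2.resize(c["img"][220:350,170:330,::-1],None,fx=4.5,fy=4.5,interpolation=cv2.INTER_CUBIC); cv2.imwrite("pics/side6.png",a)
E
```

```text
t 10.6 pos [645.9  90.2  17.1] jaw -4.0 down [ 0.001  0.    -1.   ] F [ 0.4  0.2 -0.9] w 9.5 q6 0.15
```

View pics/side6.png

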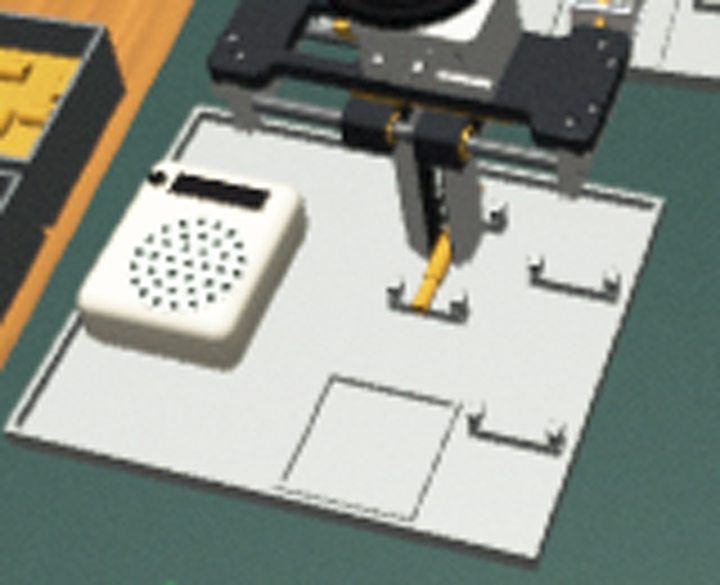

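The near end of the shaft sits between the prongs at (425,300). I release, then go for the core.

Call:
play_rows:
  deltas:
    - [[0,0,0,0,0,0,34],[0,0,0,0,0,0,34],[-20,0,0,0,0,0,34],[-30,0,0,0,0,0,40],[-23,0,0,0,0,0,60],[0,0,0,0,0,0,60]]

```text
time_s: 11.25
ee_pos: [0.6471, 0.0905, 0.0932]
eef_rot: [1.721, 1.565, 0.082]
force: [0.5, 0.5, -0.2]
grip_width: 0.053
```

```bash
python3 plan.py 448,-201,90,-3.9 448,-201,9,-3.9
```

```text
t 11.25 pos [647.1  90.5  93.2] jaw -3.9 down [ 0.006  0.    -1.   ] F [ 0.5  0.5 -0.2] w 53.0 q6 0.15
448,-201,90,-3.9 rot_x -0.001 then d 3.2 -178.8 304.3
448,-201,9,-3.9 rot_x -0.000 then d 81.0 0.0 0.0
```

Call:
play_rows:
  deltas:
    - [[0,-22.2,38,0,0,0,65],[0,-22.2,38,0,0,0,65],[0,-22.2,38,0,0,0,65],[0,-22.2,38,0,0,0,65],[0,-22.2,38,0,0,0,65],[0,-22.2,38,0,0,0,65],[0,-22.2,38,0,0,0,65],[0,-22.2,38,0,0,0,65],[0,0,0,0,0,0,65],[0,0,0,0,0,0,65]]

```text
time_s: 12.25
ee_pos: [0.447, -0.2011, 0.089]
eef_rot: [-2.292, 1.57, 2.349]
force: [0.8, -0.8, 0.7]
grip_width: 0.0648
```

```bash
python3 plan.py 448,-201,9,-3.9;  python3 - <<'E'
from h import *
c=viewer.camera("side"); a=cv2.resize(c["img"][220:350,170:330,::-1],None,fx=4.5,fy=4.5,interpolation=cv2.INTER_CUBIC); cv2.imwrite("pics/side7.png",a)
c=viewer.camera("top"); cv2.imwrite("pics/top7.png",c["img"][:,:,::-1])
E
```

```text
t 12.25 pos [ 447.  -201.1   89. ] jaw -4.1 down [-0.  0. -1.] F [ 0.8 -0.8  0.7] w 64.8 q6 -0.43
448,-201,9,-3.9 rot_x -0.003 then d 80.0 1.0 -0.2
```

View pics/side7.png

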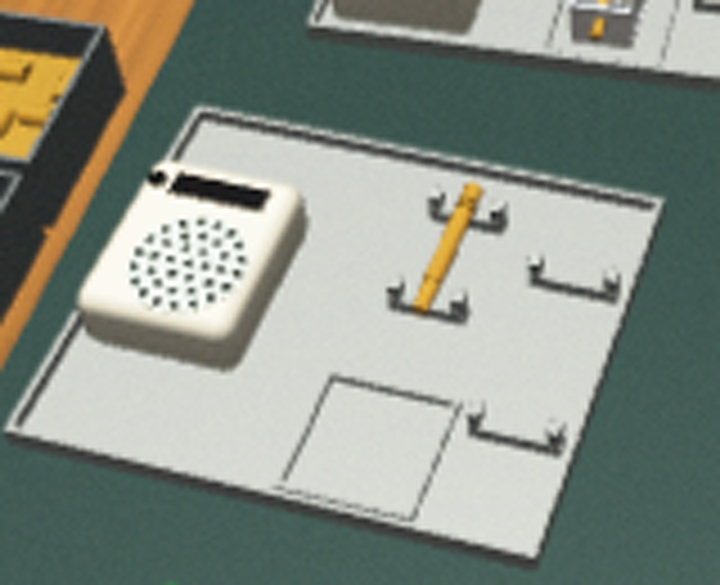

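View pics/top7.png

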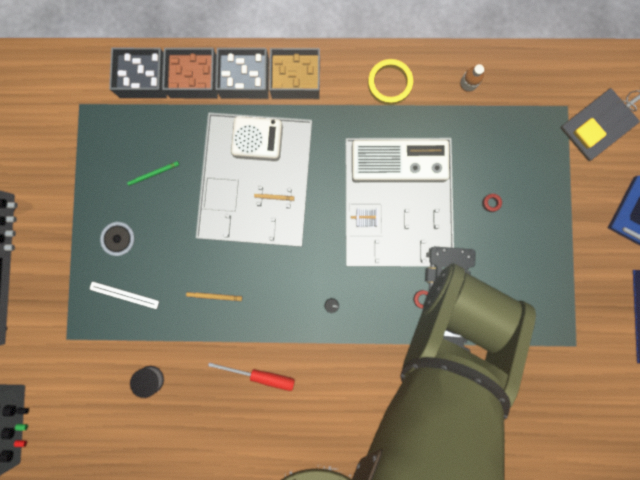

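```bash
python3 - <<'E'
from h import *
br=lambda h:(h[...,0]>8)&(h[...,0]<30)&(h[...,1]>110)&(h[...,2]>80)
for n,roi in(("top",(245,180,305,212)),("side",(250,255,285,300))):
    c=viewer.camera(n); uv,p,r=blob(c,br,roi,.019); print(uv.round(1),p.round(1),r)
E
```

```text
[274.3 196.6] [646.9  90.3] ((646.8860473632812, 91.87351989746094), (73.65785217285156, 4.699557304382324), 86.32258605957031)
[269.  274.4] [646.8  89.6] ((647.1135864257812, 90.19842529296875), (81.7856674194336, 9.812975883483887), 86.05104064941406)
```

Call:
play_rows:
  deltas:
    - [[35,1,0,0,0,0,60],[25,0,0,0,0,0,60],[14,0,0,0,0,0,60],[6,0,0,0,0,0,60],[0,0,0,0,0,0,60],[0,0,0,0,0,0,20],[0,0,0,0,0,0,20],[0,0,0,0,0,0,20],[0,0,0,0,0,0,20]]

```text
time_s: 13.35
ee_pos: [0.4486, -0.2009, 0.0098]
eef_rot: [1.157, 1.57, -0.483]
force: [-0.5, 2.0, 4.1]
grip_width: 0.0344
```

```bash
python3 plan.py 448,-201,8.5,-3.9 448,-201,90,-3.9 653,199,90,-3.9 653,199,14,-3.9
```

```text
t 13.35 pos [ 448.6 -200.9    9.8] jaw -4.0 down [ 0.001 -0.    -1.   ] F [-0.5  2.   4.1] w 34.4 q6 -0.43
448,-201,8.5,-3.9 rot_x -0.001 then d 1.3 -0.6 0.1
448,-201,90,-3.9 rot_x -0.000 then d -81.5 0.0 0.0
653,199,90,-3.9 rot_x -0.000 then d 0.0 177.3 -413.0
653,199,14,-3.9 rot_x -0.000 then d 76.0 0.0 0.0
```

Call:
play_rows:
  deltas:
    - [[0,0,0,0,0,0,20],[-15,0,0,0,0,0,20],[-30,0,0,0,0,0,20],[-36,0,0,0,0,0,20],[0,7.3,-17,0,0,0,20],[0,14,-32,0,0,0,20],[0,16,-38,0,0,0,20],[0,16,-38,0,0,0,20]]

```text
time_s: 14.15
ee_pos: [0.5106, -0.0786, 0.0905]
eef_rot: [1.15, 1.571, -0.491]
force: [0.6, -1.5, -0.3]
grip_width: 0.0343
```

```bash
python3 plan.py 653,199,90,-3.9;  python3 - <<'E'
from h import *
c=viewer.camera("side"); a=cv2.resize(c["img"][120:300,200:440,::-1],None,fx=3,fy=3,interpolation=cv2.INTER_CUBIC); cv2.imwrite("pics/side8.png",a)
E
```

```text
t 14.15 pos [510.6 -78.6  90.5] jaw -4.0 down [ 0. -0. -1.] F [ 0.6 -1.5 -0.3] w 34.3 q6 -0.15
653,199,90,-3.9 rot_x -0.002 then d 0.5 123.2 -286.6
```

View pics/side8.png

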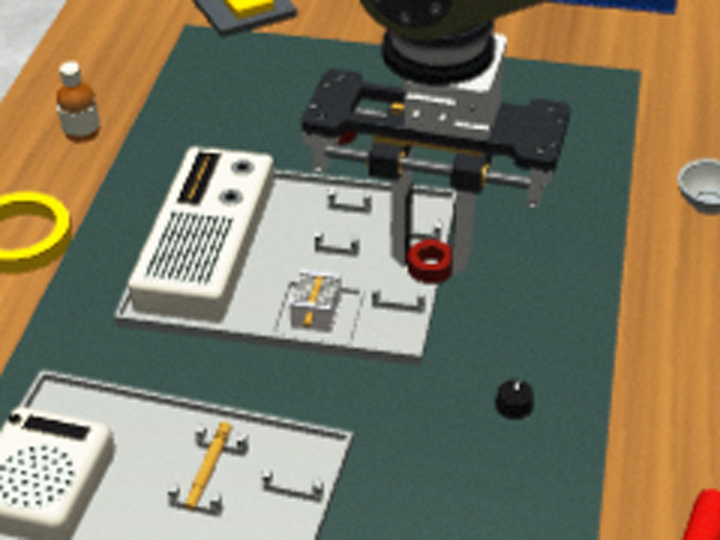

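The ring at (430,260) seems to sit towards the near side of the fingers. I measure the offset.

```bash
python3 - <<'E'
from h import *
red=lambda h:((h[...,0]<8)|(h[...,0]>170))&(h[...,1]>110)&(h[...,2]>50)
c=viewer.camera("side")
uv,p,r=blob(c,red,(325,190,365,220),.090); print(uv,p,r)
o=ctrl.get_obs(); print(o["ee_pos"],proj(c,[o["ee_pos"]]))
E
```

```text
[341.75925926 206.        ] [514.94196 -82.42922] ((515.629638671875, -82.39059448242188), (36.107662200927734, 32.92598342895508), 89.17829895019531)
[ 0.51141521 -0.07645742  0.09033214] [[342.86098758 207.7842179 ]]
```

The centre is within about 5 mm of the tool axis, so I carry on.

Call:
play_rows:
  deltas:
    - [[0,16,-38,0,0,0,20],[0,16,-38,0,0,0,20],[0,16,-38,0,0,0,20],[0,16,-38,0,0,0,20],[0,16,-38,0,0,0,20],[0,16,-38,0,0,0,20],[0,14,-32,0,0,0,20],[0,13.7,-28,0,0,0,20],[0,0,0,0,0,0,20],[0,0,0,0,0,0,20]]

```text
time_s: 15.25
ee_pos: [0.6532, 0.1984, 0.0896]
eef_rot: [-1.054, 1.57, -2.694]
force: [-0.2, -1.0, -0.7]
grip_width: 0.0339
```

```bash
python3 plan.py 653,199,14.5,-3.9
```

```text
t 15.25 pos [653.2 198.4  89.6] jaw -3.9 down [-0.001 -0.    -1.   ] F [-0.2 -1.  -0.7] w 33.9 q6 0.31
653,199,14.5,-3.9 rot_x -0.001 then d 75.1 -0.2 -0.6
```

Call:
play_rows:
  deltas:
    - [[30,0,-0.6,0,0,0,20],[25,0,0,0,0,0,20],[13,0,0,0,0,0,20],[7,0,0,0,0,0,20],[0,0,0,0,0,0,20],[0,0,0,0,0,0,20]]

```text
time_s: 15.85
ee_pos: [0.654, 0.1995, 0.0166]
eef_rot: [1.872, 1.569, 0.232]
force: [0.4, -0.2, -0.4]
grip_width: 0.0342
```

```bash
python3 plan.py 653,199,14.5,-3.9;  python3 - <<'E'
from h import *
c=viewer.camera("side"); a=cv2.resize(c["img"][220:350,170:330,::-1],None,fx=4.5,fy=4.5,interpolation=cv2.INTER_CUBIC); cv2.imwrite("pics/side9.png",a)
E
```

```text
t 15.85 pos [654.  199.5  16.6] jaw -4.0 down [ 0.001  0.    -1.   ] F [ 0.4 -0.2 -0.4] w 34.2 q6 0.31
653,199,14.5,-3.9 rot_x -0.001 then d 2.1 -1.0 0.5
```

View pics/side9.png

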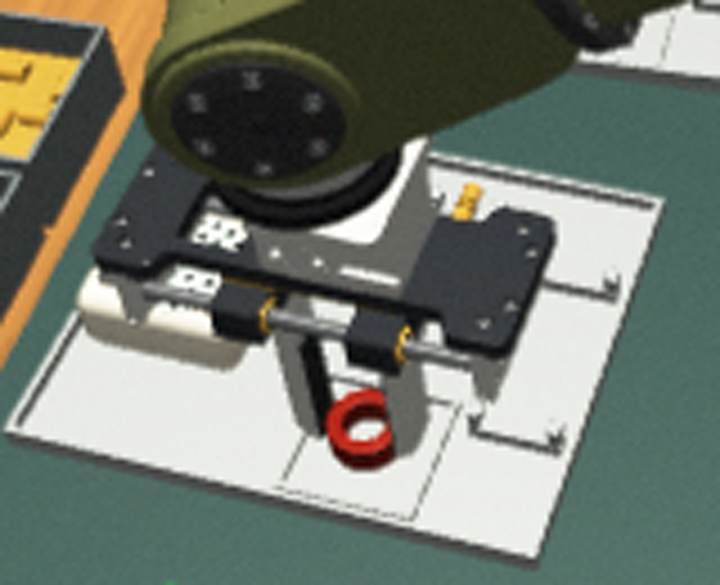

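The ring is inside the pocket at (360,430) but looks tilted in the grip, with its near side low. I lower it a little so it seats, then release.

Call:
play_rows:
  deltas:
    - [[1.5,0,0,0,0,0,20],[1.5,0,0,0,0,0,20],[0,0,0,0,0,0,20],[0,0,0,0,0,0,42],[0,0,0,0,0,0,44],[-15,0,0,0,0,0,44],[-30,0,0,0,0,0,46],[-32,0,0,0,0,0,60],[0,0,0,0,0,0,60]]

```text
time_s: 16.8
ee_pos: [0.6556, 0.2001, 0.0956]
eef_rot: [1.888, 1.563, 0.249]
force: [0.1, 0.8, 1.0]
grip_width: 0.0578
```

```bash
python3 plan.py 449.7,207,90,-3.9 449.7,207,3.5,-3.9
```

```text
t 16.8 pos [655.6 200.1  95.6] jaw -4.0 down [ 0.008  0.002 -1.   ] F [0.1 0.8 1. ] w 57.8 q6 0.31
449.7,207,90,-3.9 rot_x -0.001 then d 5.6 -205.9 7.2
449.7,207,3.5,-3.9 rot_x -0.000 then d 86.5 0.0 0.0
```

Call:
play_rows:
  deltas:
    - [[0,-40.7,1.2,0,0,0,50],[0,-40.7,1.2,0,0,0,50],[0,-40.7,1.2,0,0,0,50],[0,-40.7,1.2,0,0,0,50],[0,-40.7,1.2,0,0,0,50],[0,0,0,0,0,0,50],[0,0,0,0,0,0,50]]

```text
time_s: 17.5
ee_pos: [0.4501, 0.2079, 0.0902]
eef_rot: [1.999, 1.569, 0.36]
force: [0.5, 0.7, 0.3]
grip_width: 0.0502
```

```bash
python3 plan.py 449.7,207,3.5,-3.9;  python3 - <<'E'
from h import *
c=viewer.camera("side"); a=cv2.resize(c["img"][220:350,170:330,::-1],None,fx=4.5,fy=4.5,interpolation=cv2.INTER_CUBIC); cv2.imwrite("pics/side10.png",a)
c=viewer.camera("top"); cv2.imwrite("pics/top10.png",cv2.resize(c["img"][90:330,120:400,::-1],None,fx=2.5,fy=2.5,interpolation=cv2.INTER_CUBIC))
E
```

```text
t 17.5 pos [450.1 207.9  90.2] jaw -3.9 down [ 0.001  0.    -1.   ] F [0.5 0.7 0.3] w 50.2 q6 0.43
449.7,207,3.5,-3.9 rot_x -0.000 then d 86.7 -0.4 0.9
```

View pics/side10.png

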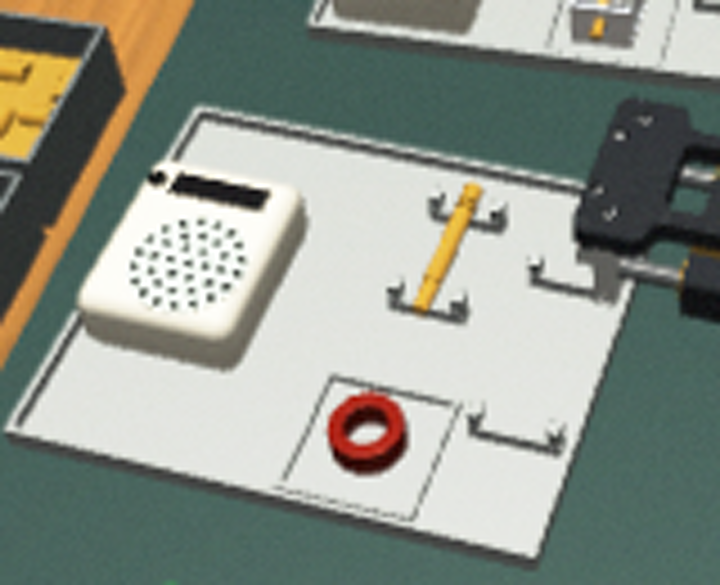

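View pics/top10.png

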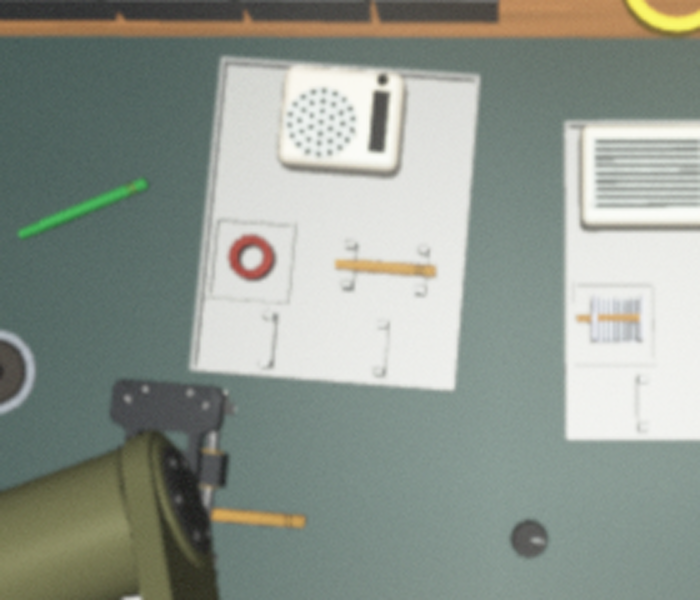

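The core lies flat in the pocket at (252,258) in the top crop, close to centre. The short shaft is seated. Next is the long shaft.

Call:
play_rows:
  deltas:
    - [[35,-0.4,0.9,0,0,0,40],[30,0,0,0,0,0,40],[16,0,0,0,0,0,40],[5.5,0,0,0,0,0,40],[0,0,0,0,0,0,40],[0,0,0,0,0,0,3],[0,0,0,0,0,0,3],[0,0,0,0,0,0,3],[0,0,0,0,0,0,3],[0,0,0,0,0,0,3]]

```text
time_s: 18.6
ee_pos: [0.4497, 0.2068, 0.003]
eef_rot: [1.945, 1.57, 0.305]
force: [0.2, -0.1, 0.5]
grip_width: 0.0095
```

```bash
python3 plan.py 449.7,207,3.5,-3.9 449.7,207,90,-3.9 603.5,-199,90,0.3 603.5,-199,17,0.3
```

```text
t 18.6 pos [449.7 206.8   3. ] jaw -4.0 down [ 0.  0. -1.] F [ 0.2 -0.1  0.5] w 9.5 q6 0.43
449.7,207,3.5,-3.9 rot_x -0.001 then d -0.5 -0.1 -0.2
449.7,207,90,-3.9 rot_x -0.000 then d -86.5 0.0 0.0
603.5,-199,90,0.3 rot_x -0.073 then d 0.0 151.7 406.8
603.5,-199,17,0.3 rot_x -0.000 then d 73.0 0.0 0.0
```

Call:
play_rows:
  deltas:
    - [[-15,0,0,0,0,0,3],[-30,0,0,0,0,0,3],[-42,0,0,-0.073,0,0,3],[0,7,18.7,0,0,0,3],[0,12.6,33.7,0,0,0,3],[0,14,37.5,0,0,0,3],[0,14,37.5,0,0,0,3],[0,14,37.5,0,0,0,3],[0,14,37.5,0,0,0,3]]

```text
time_s: 19.5
ee_pos: [0.5263, 0.0031, 0.0899]
eef_rot: [2.246, 1.571, 0.68]
force: [0.9, 0.3, -0.6]
grip_width: 0.0094
```

Call:
play_rows:
  deltas:
    - [[0,14,37.5,0,0,0,3],[0,14,37.5,0,0,0,3],[0,14,37.5,0,0,0,3],[0,14,37.5,0,0,0,3],[0,12.6,33.8,0,0,0,3],[0,7.5,20.6,0,0,0,3],[0,0,0,0,0,0,3],[0,0,0,0,0,0,3]]

```text
time_s: 20.3
ee_pos: [0.6026, -0.1991, 0.0894]
eef_rot: [-2.112, 1.57, 2.604]
force: [-0.5, 0.2, -0.5]
grip_width: 0.0097
```

```bash
python3 plan.py 603.5,-199,17,0.3;python3 - <<'E'
from h import *
c=viewer.camera("side"); a=cv2.resize(c["img"][120:300,200:440,::-1],None,fx=3,fy=3,interpolation=cv2.INTER_CUBIC); cv2.imwrite("pics/side11.png",a)
E
```

```text
t 20.3 pos [ 602.6 -199.1   89.4] jaw 0.2 down [-0.001  0.    -1.   ] F [-0.5  0.2 -0.5] w 9.7 q6 -0.38
603.5,-199,17,0.3 rot_x -0.002 then d 72.4 0.9 -0.1
```

View pics/side11.png

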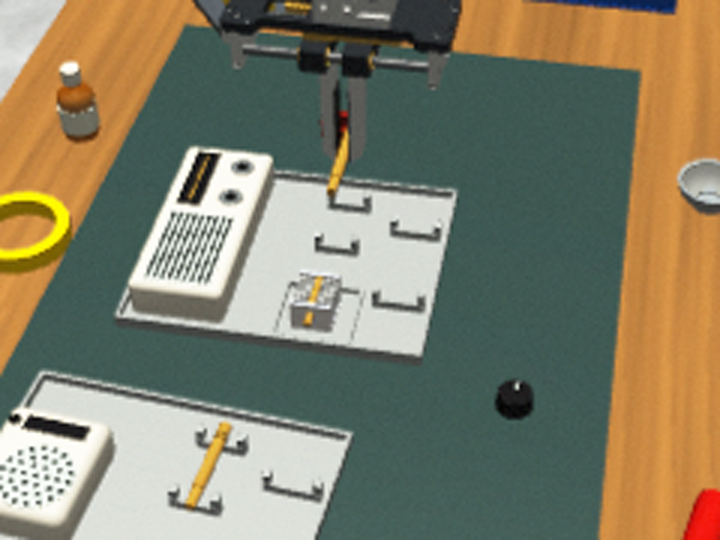

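Call:
play_rows:
  deltas:
    - [[25,0.9,0,0,0,0,3],[20,0,0,0,0,0,3],[15,0,0,0,0,0,3],[8,0,0,0,0,0,3],[4.8,0,0,0,0,0,3],[0,0,0,0,0,0,3],[0,0,0,0,0,0,3]]

```text
time_s: 21.05
ee_pos: [0.6042, -0.1995, 0.0178]
eef_rot: [1.19, 1.57, -0.377]
force: [0.5, -0.3, -1.7]
grip_width: 0.0095
```

```bash
python3 plan.py; python3 - <<'E'
from h import *
c=viewer.camera("side"); a=cv2.resize(c["img"][150:250,260:380,::-1],None,fx=5,fy=5,interpolation=cv2.INTER_CUBIC); cv2.imwrite("pics/side12.png",a)
E
```

```text
t 21.05 pos [ 604.2 -199.5   17.8] jaw 0.2 down [ 0.001 -0.    -1.   ] F [ 0.5 -0.3 -1.7] w 9.5 q6 -0.38
```

View pics/side12.png

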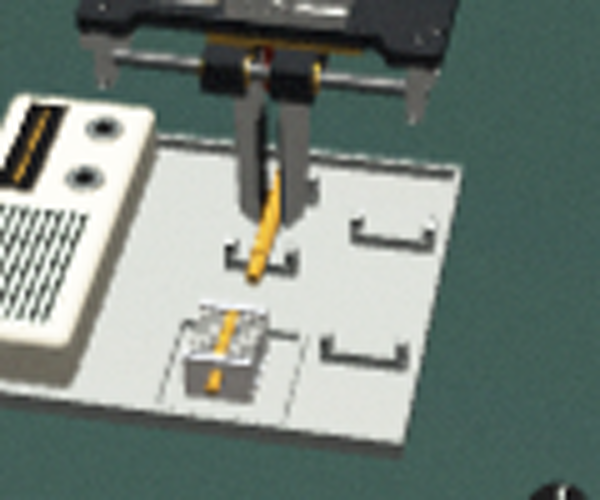

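The shaft passes between the prongs at (260,260). I lower it 2 mm more, release, and go for the trim bar.

Call:
play_rows:
  deltas:
    - [[2,0,0,0,0,0,3],[0,0,0,0,0,0,3],[0,0,0,0,0,0,34],[0,0,0,0,0,0,34],[-20,0,0,0,0,0,34],[-30,0,0,0,0,0,40],[-26,0,0,0,0,0,60],[0,0,0,0,0,0,60],[0,0,0,0,0,0,60]]

```text
time_s: 22.0
ee_pos: [0.6038, -0.1995, 0.0911]
eef_rot: [1.245, 1.57, -0.322]
force: [-0.3, -0.1, -0.4]
grip_width: 0.0589
```

```bash
python3 plan.py 450,384.7,90,-15.4 450,384.7,3.5,-15.4
```

```text
t 22.0 pos [ 603.8 -199.5   91.1] jaw 0.2 down [ 0.001 -0.    -1.   ] F [-0.3 -0.1 -0.4] w 58.9 q6 -0.38
450,384.7,90,-15.4 rot_x 0.273 then d 1.1 -303.4 -522.3
450,384.7,3.5,-15.4 rot_x -0.000 then d 86.5 0.0 0.0
```

Call:
play_rows:
  deltas:
    - [[1,0,0,0.137,0,0,60],[0,0,0,0.136,0,0,60],[0,-21.7,-37.3,0,0,0,60],[0,-21.7,-37.3,0,0,0,60],[0,-21.7,-37.3,0,0,0,60],[0,-21.7,-37.3,0,0,0,60],[0,-21.7,-37.3,0,0,0,60],[0,-21.7,-37.3,0,0,0,60],[0,-21.7,-37.3,0,0,0,60],[0,-21.7,-37.3,0,0,0,60]]

```text
time_s: 23.0
ee_pos: [0.5144, 0.1358, 0.0888]
eef_rot: [-1.11, 1.569, -2.95]
force: [0.7, 0.5, -0.7]
grip_width: 0.0602
```

Call:
play_rows:
  deltas:
    - [[0,-21.7,-37.3,0,0,0,60],[0,-21.7,-37.3,0,0,0,60],[0,-21.7,-37.3,0,0,0,60],[0,-21.7,-37.3,0,0,0,60],[0,-21.7,-37.3,0,0,0,60],[0,-21.3,-37.4,0,0,0,60],[0,0,0,0,0,0,60],[0,0,0,0,0,0,60]]

```text
time_s: 23.8
ee_pos: [0.4493, 0.3848, 0.0885]
eef_rot: [-0.611, 1.568, -2.45]
force: [0.4, -1.0, -0.5]
grip_width: 0.0598
```

```bash
python3 plan.py 450,384.7,3.5,-15.4;python3 - <<'E'
from h import *
c=viewer.camera("side"); a=cv2.resize(c["img"][150:250,260:380,::-1],None,fx=5,fy=5,interpolation=cv2.INTER_CUBIC); cv2.imwrite("pics/side13.png",a)
a=cv2.resize(c["img"][350:480,220:420,::-1],None,fx=4,fy=4,interpolation=cv2.INTER_CUBIC); cv2.imwrite("pics/side13b.png",a)
E
```

```text
t 23.8 pos [449.3 384.8  88.5] jaw -15.3 down [-0.002 -0.002 -1.   ] F [ 0.4 -1.  -0.5] w 59.8 q6 0.91
450,384.7,3.5,-15.4 rot_x 0.001 then d 85.0 0.7 -0.1
```

View pics/side13.png

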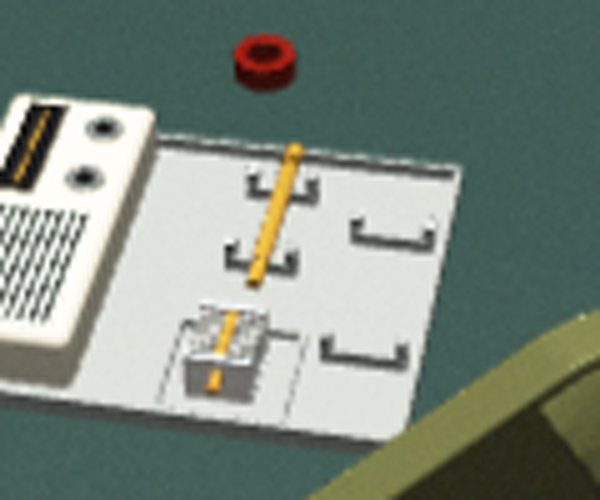

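View pics/side13b.png

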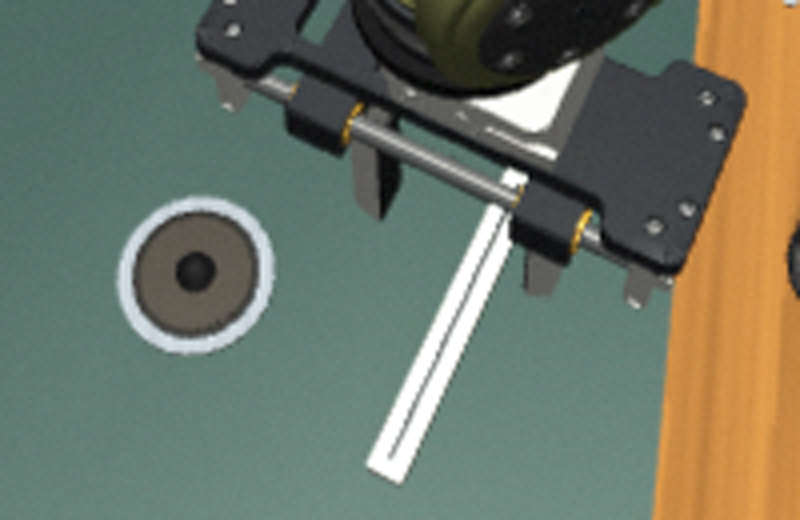

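The long shaft lies in both notches, and the jaws straddle the trim bar at (450,320). The speaker at (195,275) is clear. I grip the bar.

Call:
play_rows:
  deltas:
    - [[35,0.5,-0.1,0,0,0,45],[30,0,0,0,0,0,40],[15,0,0,0,0,0,40],[5.8,0,0,0,0,0,40],[0,0,0,0,0,0,40],[0,0,0,0,0,0,8],[0,0,0,0,0,0,8],[0,0,0,0,0,0,8],[0,0,0,0,0,0,8],[0,0,0,0,0,0,8]]
  grip_force: 30

```text
time_s: 24.85
ee_pos: [0.4509, 0.3849, 0.005]
eef_rot: [2.499, 1.57, 0.659]
force: [-1.4, -0.7, 6.3]
grip_width: 0.0152
```

```bash
python3 plan.py 450,384.7,3,-15.4 450,384.7,90,-15.4 540,-156.5,90,0.3 540,-156.5,16,0.3
```

```text
t 24.85 pos [450.9 384.9   5. ] jaw -15.4 down [ 0.001  0.001 -1.   ] F [-1.4 -0.7  6.3] w 15.2 q6 0.91
450,384.7,3,-15.4 rot_x -0.000 then d 2.0 -0.8 0.5
450,384.7,90,-15.4 rot_x -0.000 then d -87.0 0.0 0.0
540,-156.5,90,0.3 rot_x -0.274 then d 0.0 87.2 541.7
540,-156.5,16,0.3 rot_x -0.000 then d 74.0 0.0 0.0
```

Call:
play_rows:
  deltas:
    - [[-15,0,0,0,0,0,8],[-30,0,0,0,0,0,8],[-42,0,0,-0.1,0,0,8],[0,0,0,-0.1,0,0,8],[0,0,0,-0.074,0,0,8],[0,3.2,19.7,0,0,0,8],[0,5.7,35.5,0,0,0,8],[0,6.7,41.5,0,0,0,8],[0,6.7,41.5,0,0,0,8],[0,6.7,41.5,0,0,0,8]]

```text
time_s: 25.85
ee_pos: [0.4806, 0.2036, 0.0922]
eef_rot: [1.848, 1.57, 0.283]
force: [0.2, 0.9, -1.2]
grip_width: 0.0157
```

Call:
play_rows:
  deltas:
    - [[0,6.7,41.5,0,0,0,8],[0,6.7,41.5,0,0,0,8],[0,6.7,41.5,0,0,0,8],[0,6.7,41.5,0,0,0,8],[0,6.7,41.5,0,0,0,8],[0,6.7,41.5,0,0,0,8],[0,6.7,41.5,0,0,0,8],[0,5.7,35.5,0,0,0,8],[0,3.5,22,0,0,0,8],[0,2.1,14,0,0,0,8]]

```text
time_s: 26.85
ee_pos: [0.5407, -0.1583, 0.092]
eef_rot: [1.087, 1.57, -0.48]
force: [0.9, 0.5, 0.5]
grip_width: 0.0154
```

Call:
play_rows:
  deltas:
    - [[0,0,0,0,0,0,8],[0,0,0,0,0,0,8]]

```text
time_s: 27.05
ee_pos: [0.5404, -0.1558, 0.0914]
eef_rot: [-2.678, 1.571, 2.04]
force: [-0.3, 0.2, -0.7]
grip_width: 0.0155
```

```bash
python3 plan.py 540,-156.5,17.5,0.3;python3 - <<'E'
from h import *
c=viewer.camera("side"); a=cv2.resize(c["img"][120:300,200:440,::-1],None,fx=3,fy=3,interpolation=cv2.INTER_CUBIC); cv2.imwrite("pics/side14.png",a)
E
```

```text
t 27.05 pos [ 540.4 -155.8   91.4] jaw 0.3 down [-0.  0. -1.] F [-0.3  0.2 -0.7] w 15.5 q6 -0.35
540,-156.5,17.5,0.3 rot_x -0.000 then d 73.9 -0.4 0.7
```

View pics/side14.png

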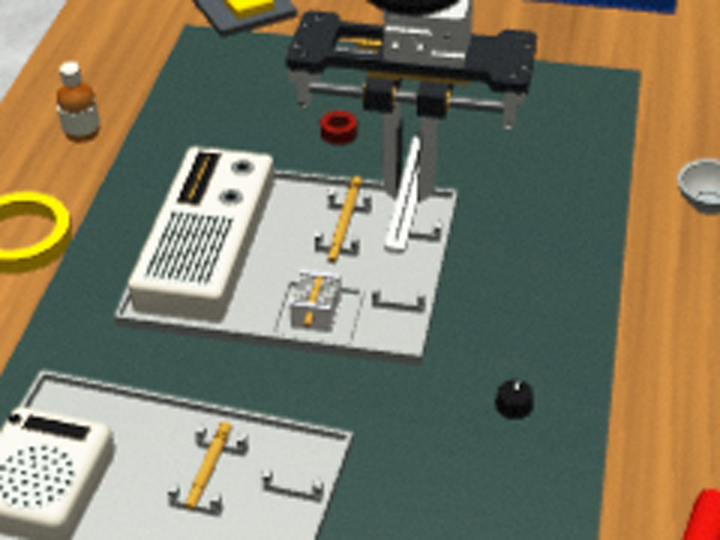

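The bar is held level at (403,200) and lined up with the rests. I lower it, then look.

Call:
play_rows:
  deltas:
    - [[25,-0.4,0.7,0,0,0,8],[20,0,0,0,0,0,8],[15,0,0,0,0,0,8],[8,0,0,0,0,0,8],[5,0,0,0,0,0,8],[0,0,0,0,0,0,8],[0,0,0,0,0,0,8]]

```text
time_s: 27.8
ee_pos: [0.5405, -0.1573, 0.0189]
eef_rot: [1.256, 1.57, -0.31]
force: [-0.7, 0.2, -1.3]
grip_width: 0.0152
```

```bash
python3 plan.py 540,-156.5,17.5,0.3; python3 - <<'E'
from h import *
c=viewer.camera("side"); a=cv2.resize(c["img"][150:250,260:380,::-1],None,fx=5,fy=5,interpolation=cv2.INTER_CUBIC); cv2.imwrite("pics/side15.png",a)
E
```

```text
t 27.8 pos [ 540.5 -157.3   18.9] jaw 0.3 down [ 0.001 -0.    -1.   ] F [-0.7  0.2 -1.3] w 15.2 q6 -0.35
540,-156.5,17.5,0.3 rot_x -0.000 then d 1.4 -0.5 -0.8
```

View pics/side15.png

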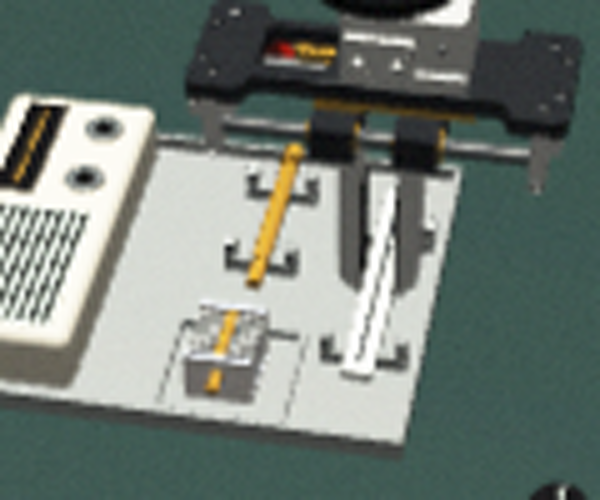

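Call:
play_rows:
  deltas:
    - [[1.5,0,0,0,0,0,8],[0,0,0,0,0,0,8],[0,0,0,0,0,0,36],[0,0,0,0,0,0,36],[-20,0,0,0,0,0,36],[-30,0,0,0,0,0,40],[-40,0,0,0,0,0,50],[-40,0,0,0,0,0,50]]

```text
time_s: 28.65
ee_pos: [0.5398, -0.1572, 0.1481]
eef_rot: [-1.938, 1.57, 2.78]
force: [0.5, 0.2, 0.6]
grip_width: 0.0491
```

```bash
python3 plan.py 380,-400,150,-40
```

```text
t 28.65 pos [ 539.8 -157.2  148.1] jaw 0.3 down [-0.001  0.    -1.   ] F [0.5 0.2 0.6] w 49.1 q6 -0.35
380,-400,150,-40 rot_x 0.703 then d -1.9 33.7 288.8
```

Call:
play_rows:
  deltas:
    - [[0,-20,30,0,0,0,50],[0,-20,30,0,0,0,50],[0,-20,30,0,0,0,50],[0,-20,30,0,0,0,50],[0,-20,30,0,0,0,50],[0,-20,30,0,0,0,50],[0,-20,30,0,0,0,50],[0,-20,30,0,0,0,50],[0,0,0,0,0,0,50],[0,0,0,0,0,0,50]]

```text
time_s: 29.65
ee_pos: [0.381, -0.3983, 0.1467]
eef_rot: [-3.089, 1.571, 1.627]
force: [-0.3, 0.7, -0.2]
grip_width: 0.0499
```

```bash
python3 - <<'E'
from h import *
br=lambda h:(h[...,0]>8)&(h[...,0]<30)&(h[...,1]>110)&(h[...,2]>80)
red=lambda h:((h[...,0]<8)|(h[...,0]>170))&(h[...,1]>110)&(h[...,2]>50)
L={"top":[("short",br,(245,180,305,212),.019),("long",br,(390,200,450,240),.019),("core",red,(205,170,240,215),.022)],
"side":[("short",br,(250,255,285,300),.019),("long",br,(305,170,325,210),.019),("core",red,(235,295,270,330),.014)]}
for n in L:
    c=viewer.camera(n)
    cv2.imwrite(f"pics/{n}_end.png",cv2.resize((c["img"][100:280,185:465] if n=="top" else c["img"][160:350,160:380])[:,:,::-1],None,fx=2.8,fy=2.8,interpolation=cv2.INTER_CUBIC))
    for nm,f,roi,z in L[n]:
        uv,p,r=blob(c,f,roi,z); print(n,nm,uv.round(1),p.round(1),np.round(r[1],1))
E
```

```text
top short [273.7 196.6] [646.9  91.5] [73.7  4.6]
top long [418.9 218.7] [ 605.3 -194.4] [ 2.  89.8]
top core [219.9 192.3] [654.1 197.9] [31.4 29.3]
side short [269.  274.4] [646.6  89.8] [81.8 10.7]
side long [314.6 192.1] [ 604.7 -201.1] [112.   10.6]
side core [251.2 315.4] [654.8 196.9] [32.9 42.1]
```

View pics/top_end.png

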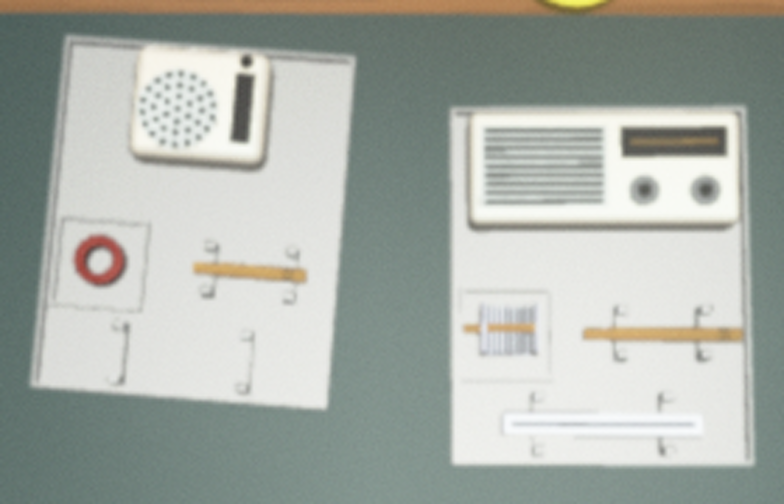

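View pics/side_end.png

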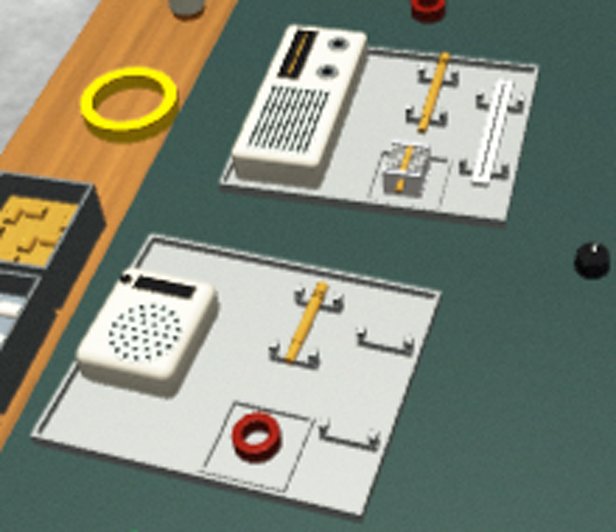

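All five parts are in their places, and the knob and speaker are untouched. The two bars on the wide tray are centred within a few mm. I hand in.

```bash
python3 -c "
from station import hand_in
print(hand_in())"
```

```text
the job is handed in; nothing more can be done
None
```

Both kits are made up and handed in at about 30 s of robot time, with the arm parked clear of everything. No verdict was reported.

- **Wide-shell tray:** the tuning capacitor stands in the square pocket, the long brass shaft lies in the shaft rests, and the trim bar lies in the front rests.
- **Small-shell tray:** the short brass shaft lies in its rests, the ring core lies flat in its pocket, and the trim rests are empty. I used the ring at top-view pixel (423,299), the nearer of the two to the base.

**Last checks, from both cameras:** all three bars look level in both notches, the core looks flat, and the capacitor looks upright. The measured shafts and core lie within about 5 mm of their place centres. The trim bar (about 3 mm along its rests) and the capacitor (about 4 mm towards the shell) were only judged from the pictures. The knob still looks where it was. The speaker was not checked again after gripping the trim bar next to it, but nothing passed over it at low height after that.

**What disagreed:**
- **Rests and pockets:** they appeared 3.5–5 mm nearer the tray front than the rim outline implies, so I aimed at what the pictures showed.
- **Long shaft:** the final top view put its centre about 6 mm off along its length (-194 against -201 mm in y), because the mask cut off part of it. The side view saw the full 112 mm and agrees with where it was set down.
- **Core:** it sat slightly tilted in the grip before release, but the pictures afterwards show it lying flat.

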